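# Carry a spread snap ring down a stub axle to its groove

### The arm

A 6-joint arm with a two-finger parallel gripper is mounted at the origin on a cart in front of the work surface, level with it; the furniture and walls round the work are solid. World frame = base frame: x ahead of the robot, y to its left, z up, the work surface at z = 0. Lengths are in mm, angles in rad, forces in N, time in s.
With the tool pointing down it reaches from about 400 to 925 mm from the base axis. Payload 12.5 kg.
Tool frame: the origin (TCP) lies midway between the tips of the shut fingers; the grasp point (between the pads) lies 19 mm behind it; z points along the fingers, y is the line along which they close (so a half turn about z gives the same grasp; the last joint's range is limited). The gripper opens to 95 mm and grips with 3 to 60 N. Pads are 20 mm wide; open, the fingers measure 119 mm over their backs; the gripper's body (75 mm by 180 mm) begins 59 mm behind the grasp point.
Start: joints at [-1.211, 0.491, 1.559, -0, 1.092, -0.106], TCP at [280.736, -558.421, 214.661] pointing down, gripper open.
Joint ranges: [-3.1, 3.1], [-0.84, 2.19], [0.05, 2.79], [-1.13, 4.28], [0.06, 2.93], [-2.69, 2.69]. Speed limits (rad/s): [2.22, 2.22, 2.79, 3.14, 3.14, 3.14].

### API

Orientations are given as [roll, pitch, yaw] about the fixed x, y, z axes, in that order (R = Rz(yaw) Ry(pitch) Rx(roll)).
In Python, from cell import * gives the robot as it stands.
- The arm moves only by the tool servo_tool, never from a script. Its argument "moves" is one flat list of numbers, 5 for each row, row after row: the shift along the world's x, y, z as a fraction of full scale, then the turn about the world's z as a fraction of full scale, then the opening, from 0 (shut) to 1 (fully open). A call has 1 to 12 rows; each row is the pose to reach, as a shift and turn from the pose commanded when the call began, turning the shorter way round; what a row does not reach only later rows make up. Full scale, the value 1, is 400 mm for a shift and 180 degrees for a turn. A row lasts 1/12 s, in which the tool goes at most 41.7 mm and 7.16 degrees, less where a joint would pass 70% of its speed; a pose out of reach is approached as far as the arm can. A call with a number of a shift or a turn outside -1 to 1 is refused whole. A call with a gripper value outside its range is refused whole. The fingers move at their own pace and stop on an object; the grip force is fixed at half the most. Time passes only in rows, so rows that repeat a pose let the fingers close. It gives the time, the measured TCP pose, the force, the opening and the grip force at its end, in the units of the state.
- state(): the state, without advancing time (a new reading comes with each control period).
- read_camera(name): name is "scene" or "side" or "wrist"; returns (picture, depth): 384x512x3 uint8, blue, green, red; 384x512 float32, mm along the optical axis (not along the pixel's ray), 0 where there is no reading.
- get_calibration(name): a dict with "K" (3x3 intrinsics, pixels), "R" (3x3) and "t" (3): a world point X has camera coordinates R X + t. Camera axes: x right, y down, z forward; pixel columns grow to the right and rows downward; lengths in mm; the calibration is good to about 2 mm. The wrist camera is an equidistant fisheye: a pixel r from the principal point sees the ray r / f radians off the axis. A picture is of the moment at which its call begins: read the wrist's pose just before it. get_calibration takes no time and is no camera call; for the wrist camera it gives the pose at the moment of the call.
- job_done(): hands the job in; it is judged then, once.
The state is a dict: "t": time; "joints": joint angles; "qvel": joint speeds; "tau": joint torques, N m; "eef_pos": TCP position; "tcp_rot": TCP orientation; "ft_force": force on the tool from outside, world axes, zero at the start; "moment": the same for the moment, N m; "opening": opening from 0.0 (shut) to 1.0 (fully open); "grip_force": force on a finger pad.
Only numpy, scipy, OpenCV 4.12 (cv2) and the standard library are available. Lean on these libraries where they do the work, as an engineer would, in place of code of your own. Each camera call takes 0.05 s, during which the arm holds its last target. There are 200 camera calls.

### The job

Stand the loose stub axle, groove end up, fully home in the bore of the wheel on the bogie frame and let go of it. Then take the bent-tip snap-ring pliers from their rest by the handles, put the tips into the gap of the snap ring on the wooden post, squeeze the handles to the stop so that the ring spreads in the tips' grooves, lift it off and bring it down over the axle, without forcing it, until it is level with the groove. Finish holding it there, level, spread and round the groove, touching neither wheel nor axle hard, the pliers still squeezed, so that the wheel's end play can be checked before the ring is let in; leave the tin, the paint pot and the card box where they are.

Things in the scene. Friction and masses are not known exactly. Their poses are not given: they have to be found in the camera images.
- bogie_frame: grey plate 100x74x6 mm on the worktop carrying a dark flanged rail wheel (flange 87 mm across, 39 mm high) lying flat, with a hub 34 mm across standing up in its middle to 51 mm. Fixed. Origin: centre of the underside, below the bore; z up
- bore_mouth (a point): centre of the top of the hub, 51 mm above the worktop: mouth of the round bore, 27.2 mm wide, through hub and boss
- bore_seat (a point): centre of the closed floor of that bore, 6 mm above the worktop (45 mm below the mouth); the axle's foot rests here when fully home
- stub_axle: loose bright steel stub axle, 26 mm across, 72 mm long, about 0.28 kg, standing upright on the worktop; foot bevelled (20 mm across, bevel 3.5 mm high), top bevelled (21 mm across, 3 mm high); ring groove near the top. Origin: centre of the foot; z up along the axle. Grasp the top 20 mm, above the groove, so that the fingers stay clear of the hub
- stub_groove (a point): on the axle's axis at mid groove, 50 mm above the foot, 22 mm below the top; groove 6 mm wide (47 to 53 mm), 22.4 mm across. When home it is 56 mm above the worktop, its lower edge 2 mm above the hub
- ring_post: turned plywood post, foot 60 mm across. The ring lies 44 mm above the worktop on a shoulder 27.6 mm across, round an 18 mm spigot that ends 5 mm higher. Round the shoulder runs a flat ledge, 68 mm across, 39.7 mm above the worktop: plier tips standing on it have their grooves level with the ring. Fixed. Origin: centre of the underside
- snap_ring: loose flat spring-steel C ring, 3 mm thick, bore 24.8 mm when free (too small for the axle), a straight lug at each end. Origin: bore centre, on the underside, moving with the back of the bow; z up; gap towards -x. The lugs run from x=-13 to -33 mm; the gap between them is 33 mm wide at x=-13, 27.8 at -23.5, 23 at -33. Put the tips in at x=-25
- ring_eye (a point): point in the mid-plane of the ring (1.5 mm above its underside), 2 mm towards the gap from the bore's centre: with the ring spread to the pliers' stop the axle's axis should pass here, with about 1.1 mm clear all round
- ring_end_l (a point): inner face of the lug on the ring's +y side where the blade bears (x=-23.5, y=13.9 mm when free), mid thickness. The two are 27.8 mm apart when free, about 41.5 mm at the pliers' stop; the axle passes freely only above 39 mm
- ring_end_r (a point): the same on the lug on the -y side
- pliers: loose snap-ring pliers, 150 mm long, 0.115 kg, lying level on the rest. Origin: the joint, mid height; x towards the tips, z up (frame of the left lever, which turns half the squeeze angle). Black handles 10 mm thick, 13 mm high, run back to 97 mm behind the joint, splayed 0.345 rad a side at rest, parallel at the stop. The tips are blades bent straight down
- pliers_grip (a point): mid-plane between the handles, 35 mm behind the joint, mid height, 29 mm above the worktop on the rest: where to grip, fingers closing across (y). Outer width here 57 mm at rest (65 mm 11 mm farther back), 30 mm at the stop. Sprung: about 10 N starts to close them, 20 N reaches the stop, 30 N with the ring on. A light squeeze of 0.1 rad is enough to lift them
- pliers_tips (a point): midway between the blades at mid groove, at rest: 50 mm ahead of the joint, 85 mm ahead of pliers_grip, 17 mm below it. Blades 10 mm long (x); outer faces have a V groove, 6.4 mm wide at the mouth, 3.2 at the root, 2.3 deep; blade bottom 5.8 mm below mid groove. Over both blades 16.5 mm at rest, 22 at 0.12 rad; at the stop 47 (42 over the roots), 46 mm ahead of the joint
- pliers_squeeze (a joint): angle between the levers: 0 at rest (spring-loaded), 0.69 rad squeezed to the stop; it grows as the handles close and the tips spread. The blades carry the ring along as they spread and slide; lift slowly or the ring tips forward out of its seat
- tool_rest: low plywood rest, 24 mm high, with a cross rail under the joint and one under the handles, 83 mm behind. Fixed. Origin: underside, below the pliers' joint
- pin_tin: green round tin, 57 mm across, 29 mm high; leave it alone
- paint_pot: paint pot with a green lid, 33 mm across, 34 mm high; leave it alone
- coupler_box: small yellow card box, 44x70x24 mm; leave it alone
Not all that is in view belongs to the job. There is more than one size of the stub_axle; the job needs the middle-sized.

How it is judged:
By the outcome, as a careful person would: the job done as asked, in the order asked, and still so for the second after the job is handed in, while the arm keeps its last pose, push and grip.
It also fails if it takes over 61 s, if anything falls off the work surface, if the arm or the gripper's body presses on something with over 40 N, if the wrist force passes 120 N, or if a joint passes its speed limit or range.

## Working session

There is one attempt and no reset: what is moved stays moved. The work goes in short steps, Python scripts to look and compute and a tool call to move; the robot and the scene stay as the last step left them, time stands still between calls to the robot, and variables do not carry over. Pictures are saved under pics/ and viewed, at most 10 in all, crops included, and the job is handed in when it is done.

Besides the shell and the picture viewer there is one more tool, called as name(argument=value, ...), one argument or row to a line, values as JSON. servo_tool: Moves the arm, as the interface text tells. Its arguments: {"type":"object","properties":{"moves":{"type":"array"}},"required":["moves"]}

```bash
ls; mkdir -p pics
cat > h.py <<'E'
from cell import *
import numpy as np, cv2
def snap(n,f):
    p,d=read_camera(n); c=get_calibration(n); cv2.imwrite(f'pics/{f}.png',p); np.savez(f'pics/{f}.npz',p=p,d=d,K=c['K'],R=c['R'],t=c['t']); return p,d
def ld(f):
    return np.load(f'pics/{f}.npz')
def ray(c,uv,fish=False):
    K,R,t=c['K'],np.array(c['R']),np.array(c['t']).ravel()
    uv=np.atleast_2d(uv).astype(float)
    x=(uv[:,0]-K[0][2])/K[0][0]; y=(uv[:,1]-K[1][2])/K[1][1]
    if fish:
        r=np.hypot(x,y)+1e-12; D=np.c_[np.sin(r)*x/r,np.sin(r)*y/r,np.cos(r)]
    else: D=np.c_[x,y,np.ones(len(x))]
    return -R.T@t, D@R
def plane(c,uv,z,fish=False):
    o,D=ray(c,uv,fish); return o+D*((z-o[2])/D[:,2])[:,None]
def cross(c1,a,c2,b,f1=False,f2=False):
    o1,d1=ray(c1,a,f1);o2,d2=ray(c2,b,f2)
    out=[]
    for u,v in zip(d1,d2):
        s=np.linalg.lstsq(np.c_[u,-v],o2-o1,rcond=None)[0]; p=o1+u*s[0];q=o2+v*s[1]; out.append(np.r_[(p+q)/2,np.linalg.norm(p-q)])
    return np.array(out)
def proj(c,X,fish=False):
    X=np.atleast_2d(X); P=X@np.array(c['R']).T+np.array(c['t']).ravel()
    if fish:
        r=np.hypot(P[:,0],P[:,1]); th=np.arctan2(r,P[:,2]); q=np.c_[P[:,0]/r*th,P[:,1]/r*th]
    else: q=P[:,:2]/P[:,2:]
    return np.c_[q[:,0]*c['K'][0][0]+c['K'][0][2],q[:,1]*c['K'][1][1]+c['K'][1][2]]
E
python3 - <<'E'
from h import *
for n in("scene","side","wrist"):
    snap(n,n+'0'); c=get_calibration(n); print(n,np.round(c['K'],1).tolist(),(-np.array(c['R']).T@np.array(c['t']).ravel()).round(),np.array(c['R'])[2].round(2))
a=np.vstack([cv2.imread('pics/scene0.png')]);b=cv2.imread('pics/side0.png')
print(state())
E
```

```text
pics
scene [[428.0, 0.0, 255.6], [0.0, 428.0, 190.0], [0.0, 0.0, 1.0]] [-183. -534.  626.] [ 0.65  0.57 -0.5 ]
side [[467.3, 0.0, 256.1], [0.0, 467.3, 190.8], [0.0, 0.0, 1.0]] [ 749. 1416.  758.] [-0.14 -0.87 -0.47]
wrist [[297.3, 0.0, 253.0], [0.0, 297.3, 193.5], [0.0, 0.0, 1.0]] [ 356. -521.  384.] [-0.26 -0.13 -0.96]
{'t': 0.15, 'joints': array([-1.21062832e+00,  4.91373794e-01,  1.55929607e+00, -2.61173494e-05,
        1.09170064e+00, -1.05590929e-01]), 'qvel': array([-0.0006689 , -0.00193568, -0.0035594 , -0.00078025,  0.001191  ,
       -0.00029465]), 'tau': array([ 1.82504013e-03, -6.12897348e+01, -2.58277917e+01,  6.92356448e-02,
        4.73371998e-02, -9.70223164e-05]), 'eef_pos': array([ 280.64694031, -558.25398073,  214.22999037]), 'tcp_rot': array([-3.14081670e+00, -5.89422389e-05,  4.65770960e-01]), 'ft_force': array([-0.0377218 ,  0.75162577, -0.19722966]), 'moment': array([ 0.02777062, -0.05914476,  0.04684609]), 'grip_force': 0.0, 'opening': 0.9983719131249594}
```

```bash
cd pics; python3 -c "
import cv2
for n in('scene0','side0'): cv2.imwrite(n+'b.png',cv2.resize(cv2.imread(n+'.png'),(800,600),interpolation=cv2.INTER_CUBIC))"
```

```text
(no output)
```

View pics/scene0b.png

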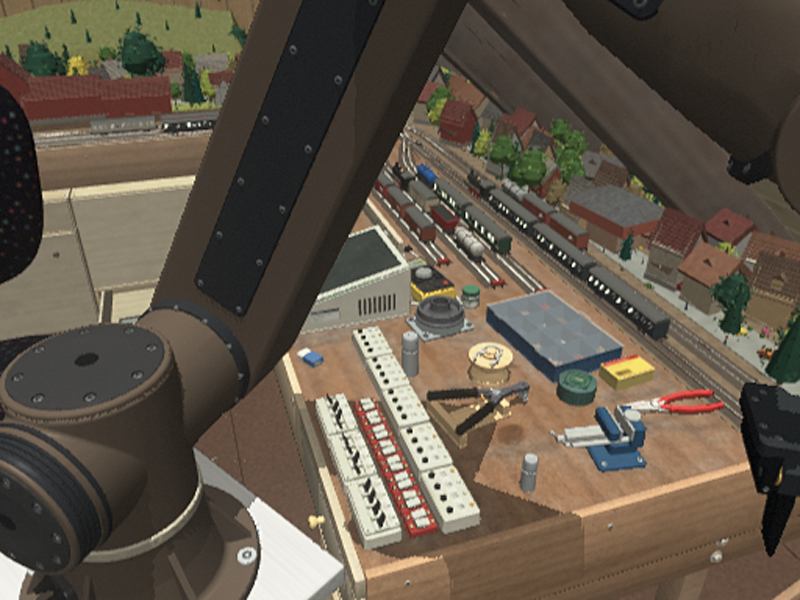

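View pics/side0b.png

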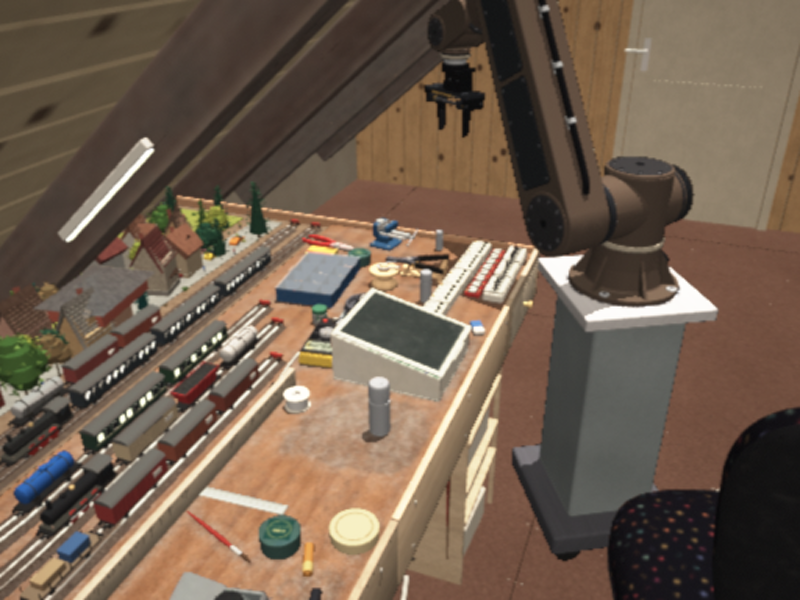

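The axle candidates (800-px pictures) are A at scene (410,353) / side (426,283), beside the wheel; B at scene (528,472) / side (439,240), near the front edge; and C at side (378,405), beyond the control box. The wheel is at scene (442,315), the post and ring at (490,360), and the pliers at (480,395). The red pliers at (680,402) and the vice are distractors. I'll measure the sizes with depth.

Run:
```python
from h import *
def world(f,fish=False):
    c=ld(f); d=c['d']; v,u=np.mgrid[:384,:512]; o,D=ray(c,np.c_[u.ravel(),v.ravel()],fish)
    zc=D@c['R'][2]; P=o+D*(d.ravel()/zc)[:,None]; return P.reshape(384,512,3),c
for f,L in(('scene0',dict(A=(410,340),B=(528,460),wheel=(442,300),post=(490,350),pl=(508,390),tin=(577,380),pot=(470,290),box=(627,370))),('side0',dict(A=(426,272),B=(439,233),C=(378,385)))):
    P,c=world(f)
    for k,(u,v) in L.items():
        u=int(u*.64);v=int(v*.64); print(f,k,P[v,u].round(),c['d'][v,u].round())
# extents of axles
for f,k,(u0,u1,v0,v1) in(('scene0','A',(400,422,325,380)),('scene0','B',(517,542,447,497)),('side0','A',(416,438,264,300)),('side0','B',(430,448,226,254)),('side0','C',(360,398,370,442))):
    P,c=world(f); s=np.s_[int(v0*.64):int(v1*.64),int(u0*.64):int(u1*.64)]
    Q=P[s].reshape(-1,3); hsv=cv2.cvtColor(c['p'],cv2.COLOR_BGR2HSV)[s].reshape(-1,3)
    m=(hsv[:,1]<60)&(Q[:,2]>8)&(Q[:,2]<120); Q=Q[m]; med=np.median(Q[:,:2],0); Q=Q[np.hypot(*(Q[:,:2]-med).T)<30]
    o=(-c['R'].T@c['t'])[:2]; dr=(med-o)/np.linalg.norm(med-o); w=Q[:,:2]@np.r_[-dr[1],dr[0]]
    print(f,k,len(Q),med.round(),'width',np.percentile(w,[2,98]).round(1).ptp() if 0 else np.ptp(np.percentile(w,[1,99])).round(1),'ztop',np.percentile(Q[:,2],[90,99]).round(1))
W=cv2.imread('pics/wrist0.png'); cv2.imwrite('pics/w0b.png',cv2.resize(W,(800,600)))
```

```text
scene0 A [459.  10.  71.] 1006.0
scene0 B [ 377. -249.   49.] 815.0
scene0 wheel [623.  78.  42.] 1166.0
scene0 post [543. -78.  48.] 1022.0
scene0 pl [ 496. -145.   34.] 960.0
scene0 tin [ 588. -205.   29.] 988.0
scene0 pot [702.  75.  31.] 1222.0
scene0 box [ 673. -245.   22.] 1024.0
side0 A [469.  19.  71.] 1580.0
side0 B [ 385. -247.   46.] 1835.0
side0 C [634. 466. 100.] 1153.0
scene0 A 292 [458.   9.] width 26.2 ztop [69.8 72.2]
scene0 B 200 [ 374. -255.] width 17.3 ztop [50.2 51.7]
side0 A 152 [467.  28.] width 34.5 ztop [71.4 74.3]
side0 B 52 [ 382. -243.] width 16.4 ztop [51.4 53.8]
side0 C 472 [629. 467.] width 33.2 ztop [ 98.1 100.6]
```

View pics/w0b.png

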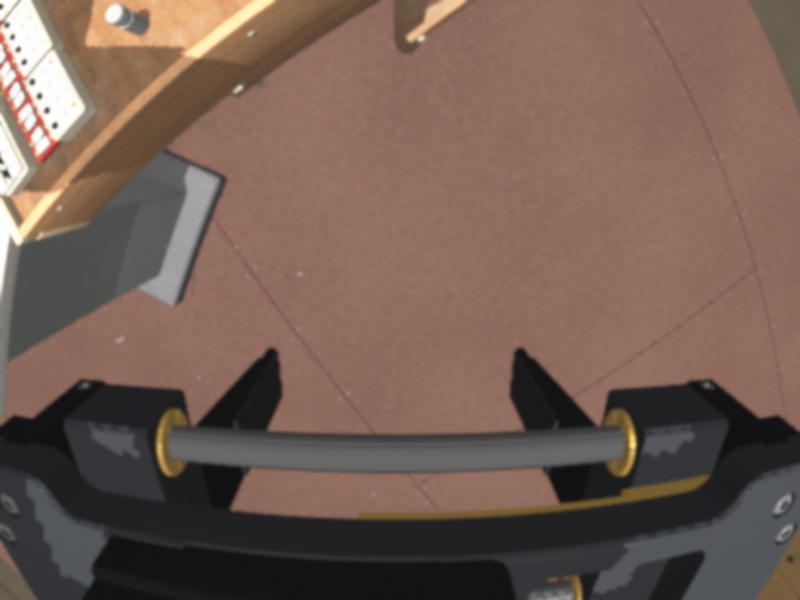

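A is 26 mm wide and 72 mm high, so it is the middle size and the one I want. B is about 17 x 51 mm and C about 33 x 100 mm. Now I'll bring the wrist camera over the work.

servo_tool(
  moves=[0.3,1,0.2,0,1,0.3,1,0.2,0,1,0.3,1,0.2,0,1,0.3,1,0.2,0,1,0.3,1,0.2,0,1,0.3,1,0.2,0,1,0.3,1,0.2,0,1,0.3,1,0.2,0,1,0.3,1,0.2,0,1,0.3,1,0.2,0,1,0.3,1,0.2,0,1,0.3,1,0.2,0,1],
)

```text
t: 1.15
eef_pos: [401.3, -156.4, 295.3]
tcp_rot: [3.141, -0.001, 0.47]
ft_force: [0.7, 0.5, 0.9]
opening: 1.0
grip_force: 0.0
```

servo_tool(
  moves=[0.075,0.28,0,-0.1,1,0.075,0.28,0,-0.1,1,0.075,0.28,0,-0.1,1,0.075,0.28,0,-0.1,1,0.075,0.28,0,-0.1,1,0.075,0.28,0,-0.1,1],
)

```text
t: 1.65
eef_pos: [430.7, -47.2, 294.3]
tcp_rot: [3.141, 0.001, 0.153]
ft_force: [-0.8, -0.3, 0.6]
opening: 0.999
grip_force: 0.0
```

Run:
```python
from h import *
s=state(); print(s['t'],s['eef_pos'],s['tcp_rot'],s['joints'].round(2))
p,d=snap('wrist','w1'); cv2.imwrite('pics/w1b.png',cv2.resize(p,(800,600),interpolation=cv2.INTER_CUBIC)); snap('scene','scene1')
```

```text
1.65 [430.73390068 -47.15643062 294.26375898] [3.14144104e+00 7.93043944e-04 1.53320062e-01] [-0.26  0.13  1.88 -0.    1.14  1.16]
```

View pics/w1b.png

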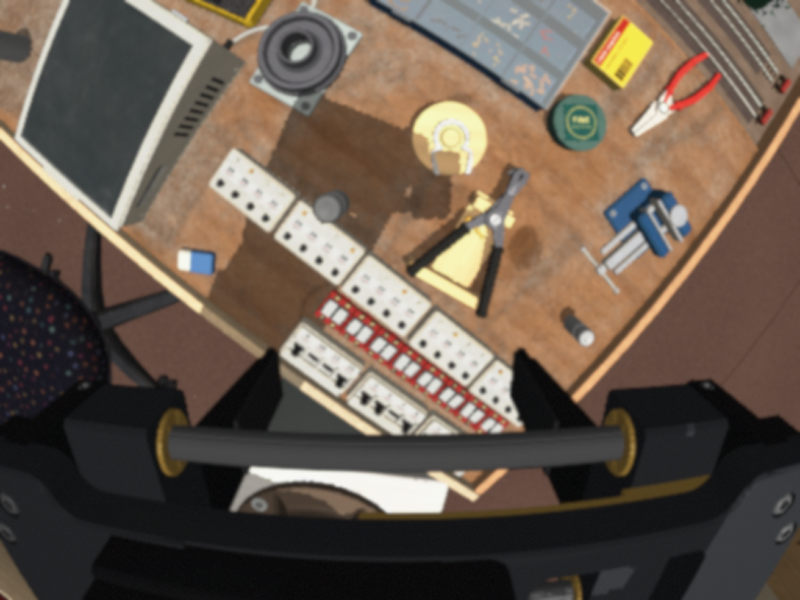

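The wrist view (800-px) shows everything: axle top (330,205), wheel bore (300,48), ring and post (450,140) with the gap towards picture-down, pliers joint (495,218), tips (518,178) and handle ends (410,270) and (482,310). Axle A stands between the wheel and the panels. Next I'll work out positions and heights of obstacles.

```bash
cat >> h.py <<'E'
def world(f,fish=False):
    c=ld(f); d=c['d']; v,u=np.mgrid[:384,:512]; o,D=ray(c,np.c_[u.ravel(),v.ravel()],fish)
    zc=D@c['R'][2]; return (o+D*(d.ravel()/zc)[:,None]).reshape(384,512,3),c
E
python3 - <<'E'
from h import *
P,c=world('w1',True)
for k,(u,v) in dict(axle=(330,205),hubrim=(300,35),bore=(300,48),post=(450,135),ringback=(450,122),lugl=(437,158),lugr=(467,160),joint=(495,218),tip=(518,178),hl=(412,270),hr=(483,308),panel=(310,230),ctrlbox=(215,60),ctrltop=(150,60),ctrlface=(190,120),bluebox=(540,60),table=(380,180),hub2=(285,50)).items():
    print(k,P[int(v*.64),int(u*.64)].round(1))
# high points anywhere in work area
for f in('scene1','w1'):
    P,_=world(f,f=='w1'); m=(P[...,0]>350)&(P[...,0]<900)&(abs(P[...,1])<350)&(P[...,2]>60)
    for x in range(350,900,50):
        print(f,x,[int(P[...,2][m&(abs(P[...,0]-x-25)<25)&(abs(P[...,1]-y)<25)].max(initial=0)) for y in range(300,-301,-50)])
E
```

```text
axle [473.2  15.1  71.4]
hubrim [625.8  70.   40.4]
bore [621.5  76.2   6.4]
post [549.5 -78.2  48.5]
ringback [560.9 -76.7  46.2]
lugl [526.8 -70.1  38.4]
lugr [530.1 -96.9  39.9]
joint [ 481.8 -132.9   36.4]
tip [ 523.7 -148.9   33.6]
hl [420.5 -64.1  35.9]
hr [ 392.8 -140.2   35.3]
panel [441.9  37.6  24.9]
ctrlbox [591.6 137.8  69.3]
ctrltop [587.2 190.7  92.7]
ctrlface [538.1 168.8  38.3]
bluebox [ 640.4 -151.7   34.5]
table [497.6 -21.8  -0.9]
hub2 [611.5  84.6  31.2]
scene1 350 [0, 0, 0, 0, 0, 542, 546, 543, 554, 0, 0, 0, 0]
scene1 400 [0, 61, 62, 0, 0, 414, 545, 538, 552, 415, 0, 0, 0]
scene1 450 [66, 71, 75, 0, 0, 70, 379, 480, 548, 414, 0, 0, 63]
scene1 500 [75, 80, 86, 88, 0, 0, 0, 0, 0, 0, 0, 62, 66]
scene1 550 [83, 90, 95, 100, 0, 0, 0, 0, 0, 0, 0, 0, 0]
scene1 600 [95, 99, 100, 101, 0, 0, 0, 0, 0, 0, 0, 0, 0]
scene1 650 [101, 101, 0, 0, 0, 0, 0, 0, 0, 0, 0, 0, 544]
scene1 700 [0, 0, 0, 0, 0, 0, 0, 0, 0, 0, 0, 538, 543]
scene1 750 [0, 0, 0, 0, 508, 0, 0, 0, 0, 0, 531, 535, 524]
scene1 800 [0, 0, 0, 474, 507, 506, 0, 0, 519, 525, 526, 508, 488]
scene1 850 [0, 0, 0, 454, 438, 505, 0, 513, 518, 514, 493, 472, 451]
w1 350 [0, 0, 0, 0, 0, 0, 0, 0, 0, 0, 0, 0, 0]
w1 400 [0, 62, 61, 0, 0, 416, 428, 415, 415, 416, 0, 0, 0]
w1 450 [65, 71, 76, 0, 0, 415, 424, 424, 416, 415, 0, 0, 63]
w1 500 [76, 82, 88, 88, 0, 0, 0, 464, 0, 0, 0, 64, 66]
w1 550 [86, 92, 97, 102, 0, 0, 0, 0, 0, 0, 0, 0, 0]
w1 600 [96, 100, 102, 103, 0, 0, 0, 0, 0, 0, 0, 0, 0]
w1 650 [95, 0, 0, 0, 0, 0, 0, 0, 0, 0, 0, 0, 0]
w1 700 [0, 0, 0, 0, 0, 0, 0, 0, 0, 0, 0, 0, 0]
w1 750 [0, 0, 0, 0, 0, 0, 0, 0, 0, 0, 0, 0, 0]
w1 800 [0, 0, 0, 0, 0, 0, 0, 0, 0, 0, 0, 0, 0]
w1 850 [0, 0, 0, 0, 0, 0, 0, 0, 0, 0, 0, 0, 0]
```

servo_tool(
  moves=[0.1,0.155,-0.2,0,0.7,0.1,0.155,-0.4,0,0.7,0.1,0.155,-0.435,0,0.7,0.1,0.155,-0.435,0,0.7,0.1,0.155,-0.435,0,0.7,0.1,0.155,-0.435,0,0.7,0.1,0.155,-0.435,0,0.7,0.1,0.155,-0.435,0,0.7],
)

```text
t: 2.42
eef_pos: [471.3, 14.5, 121.9]
tcp_rot: [3.141, -0.001, 0.151]
ft_force: [0.0, 0.2, -0.4]
opening: 0.7
grip_force: 0.0
```

Run:
```python
from h import *
s=state(); print(s['t'],s['eef_pos'],s['tcp_rot'])
p,d=snap('wrist','w2'); c=ld('w2')
cv2.imwrite('pics/w2b.png',cv2.resize(p,(800,600),interpolation=cv2.INTER_CUBIC))
e=s['eef_pos'];y=s['tcp_rot'][2]; n=np.r_[-np.sin(y),np.cos(y),0]
w=.7*95/2
print('tips proj(800)',proj(c,[e+w*n,e-w*n,e],True)/.64)
print('axle proj',proj(c,[[471,14,72]],True)/.64,'hub',proj(c,[[620,77,51]],True)/.64)
```

```text
2.4167 [471.27704447  14.48158105 121.94497693] [ 3.14106032e+00 -1.30919384e-03  1.50816019e-01]
tips proj(800) [[314.58665654 378.26270332]
 [476.45141626 378.11754498]
 [395.53735614 378.96183699]]
axle proj [[396.24330569 336.21935383]] hub [[318.84257931  33.32173955]]
```

View pics/w2b.png

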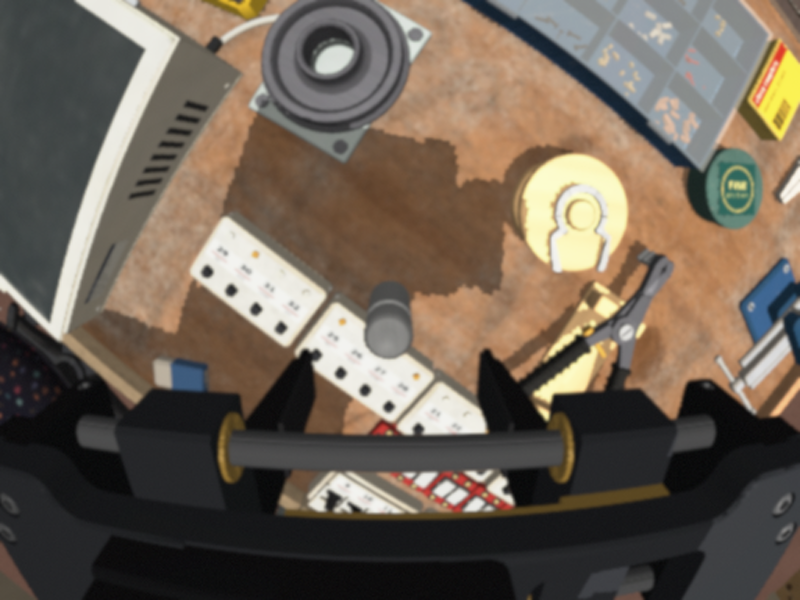

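Axle top at about (388,337), fingertips at (307,353) and (487,353), which agree with the projected TCP to about 1 mm. The bore is at (332,52) and the ring at (582,212). Now fine measurement by depth layers plus ellipse fits.

Run:
```python
from h import *
from scipy.optimize import least_squares
def circ(xy):
    f=lambda q:np.hypot(xy[:,0]-q[0],xy[:,1]-q[1])-q[2]
    r=least_squares(f,np.r_[xy.mean(0),np.ptp(xy[:,0])/2],loss='soft_l1',f_scale=.5); return r.x.round(2),len(xy)
for f in('w1','w2'):
    P,c=world(f,True); g=cv2.cvtColor(c['p'],cv2.COLOR_BGR2GRAY)
    for k,(x,y),z0,R in(('axle',(471,15),71,20),('hub',(620,77),51,24),('ring/post shoulder',(547,-78),45,22)):
        m=(abs(P[...,0]-x)<R)&(abs(P[...,1]-y)<R)&(P[...,2]>z0-3.5)
        Q=P[m]; print(f,k,'n',m.sum(),'zmed',np.median(Q[:,2]).round(1),'bbox mid',((Q.min(0)+Q.max(0))/2).round(1)[:2],'ext',np.ptp(Q,axis=0).round(1))
        cn,_=cv2.findContours(m.astype(np.uint8),cv2.RETR_CCOMP,cv2.CHAIN_APPROX_NONE)
        for q in cn:
            if len(q)>15:
                X=plane(c,q[:,0,:],np.median(Q[:,2]),True)[:,:2]; print('   circle',circ(X))
# closeup
c=ld('w2'); im=c['p']; cv2.imwrite('pics/crop1.png',np.hstack([cv2.resize(im[170:240,215:285],(400,400),interpolation=cv2.INTER_CUBIC),cv2.resize(im[95:180,325:410],(400,400),interpolation=cv2.INTER_CUBIC)]))
```

```text
w1 axle n 6507 zmed 394.9 bbox mid [466.6  15. ] ext [ 31.3  40.  356.3]
   circle (array([410.02,  17.28,   1.19]), 24)
   circle (array([420.17,  19.92,   8.45]), 20)
   circle (array([433.05,   7.12,   5.91]), 152)
   circle (array([435.32,   6.8 ,   1.12]), 16)
   circle (array([373.57, -20.68,  90.89]), 488)
   circle (array([505.87, -25.6 ,   2.14]), 52)
w1 hub n 152 zmed 50.4 bbox mid [612.6  70.6] ext [33.  33.4  5.9]
   circle (array([611.98,  70.45,  16.32]), 66)
   circle (array([611.64,  70.2 ,  14.23]), 56)
w1 ring/post shoulder n 442 zmed 46.8 bbox mid [545.2 -81.5] ext [38.6 36.7  9.2]
   circle (array([545.99, -80.05,  17.06]), 101)
w2 axle n 814 zmed 71.8 bbox mid [474.1  14.9] ext [ 33.7  39.7 175.7]
   circle (array([ 272.36, -113.22,    4.23]), 19)
   circle (array([342.57,  47.24,   2.95]), 18)
   circle (array([471.01,  18.24,  12.54]), 87)
w2 hub n 488 zmed 50.8 bbox mid [612.8  71.6] ext [33.3 34.2  6. ]
   circle (array([612.16,  71.37,  16.64]), 117)
   circle (array([611.67,  71.07,  13.74]), 94)
w2 ring/post shoulder n 1090 zmed 47.1 bbox mid [546.6 -78. ] ext [43.1 43.8  9.7]
   circle (array([545.32, -79.16,  18.09]), 166)
```

View pics/crop1.png

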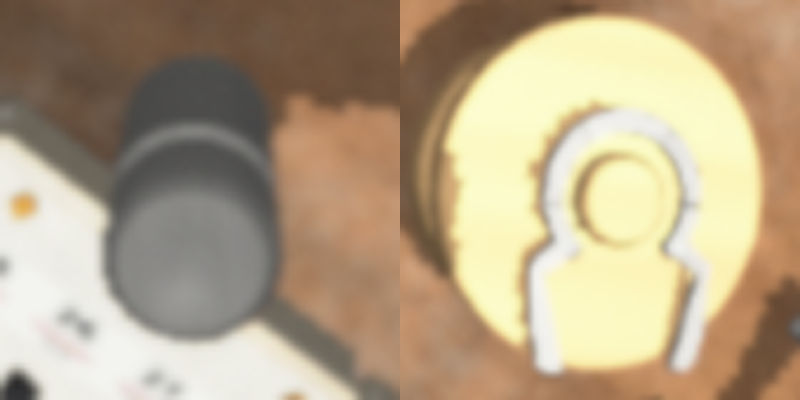

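The crop shows the groove near the axle's top, so it is already groove end up. The ring sits flat on the post with its gap towards the robot. Now I'll grasp the axle.

servo_tool(
  moves=[-0.001,0.009,-0.06,0,0.7,-0.001,0.009,-0.12,0,0.7,-0.001,0.009,-0.167,0,0.7,-0.001,0.009,-0.167,0,0.7,-0.001,0.009,-0.167,0,0.7,-0.001,0.009,-0.167,0,0,-0.001,0.009,-0.167,0,0,-0.001,0.009,-0.167,0,0,-0.001,0.009,-0.167,0,0,-0.001,0.009,-0.167,0,0,-0.001,0.009,-0.167,0,0,-0.001,0.009,-0.167,0,0],
)

```text
t: 3.47
eef_pos: [470.4, 19.2, 54.0]
tcp_rot: [3.141, -0.0, 0.152]
ft_force: [-0.6, -2.0, 0.8]
opening: 0.268
grip_force: 28.6
```

servo_tool(
  moves=[0,0,0.08,0,0,0,0,0.16,0,0,0,0,0.2,0,0,0.1,0.05,0.2,0,0,0.2,0.09,0.2,0,0,0.3,0.12,0.2,0,0,0.352,0.13,0.2,0,0,0.352,0.13,0.2,0,0,0.352,0.13,0.2,0,0,0.352,0.13,0.2,0,0],
)

```text
t: 4.3
eef_pos: [610.1, 71.2, 133.0]
tcp_rot: [-3.141, 0.002, 0.152]
ft_force: [-0.1, -0.5, -4.2]
opening: 0.265
grip_force: 30.0
```

Run:
```python
from h import *
s=state(); print(s['t'],s['eef_pos'],s['tcp_rot'],s['ft_force'],s['opening'])
p,d=snap('wrist','w3'); c=ld('w3')
cv2.imwrite('pics/w3b.png',np.hstack([cv2.resize(p[140:300,175:335],(600,600),interpolation=cv2.INTER_CUBIC)]))
e=s['eef_pos']
print('foot',proj(c,[e+[0,0,-54],e],True),'bore',proj(c,[[611.9,71.2,51]],True))
P,c=world('w3',True)
print('top',P[(abs(P[...,0]-e[0])<15)&(abs(P[...,1]-e[1])<15)&(P[...,2]>e[2])&(P[...,2]<e[2]+30)].round(1)[::25])
```

```text
4.3 [610.06291444  71.15513289 133.00209973] [-3.14137371e+00  2.35753316e-03  1.51781279e-01] [-0.12501514 -0.46742088 -4.15812633] 0.2645414601984718
foot [[252.86407478 212.47308001]
 [252.83904265 242.23981731]] bore [[253.13394382 199.53008718]]
top [[624.3  59.5 133.9]
 [619.2  76.9 133. ]
 [620.   75.7 135.9]
 [618.8  77.4 135.3]
 [620.   85.1 142.2]
 [620.   66.3 135.7]
 [620.8  72.1 141. ]
 [617.8  79.  138.2]
 [618.8  63.6 135.3]
 [621.1  73.9 145. ]
 [618.   84.8 143.5]
 [621.4  68.6 145.3]
 [618.6  78.9 144.1]
 [618.8  63.8 139.7]
 [619.9  75.5 147.2]
 [620.3  60.  143.2]
 [620.5  73.2 149.1]
 [624.4  59.1 152.7]
 [619.8  72.  148.6]
 [619.6  85.5 153.8]
 [619.7  70.8 149.3]
 [617.8  84.9 151.1]
 [619.4  70.7 149.9]
 [609.2  83.6 134.9]
 [619.6  69.6 151.4]
 [609.9  83.6 137.6]
 [618.8  69.5 150.9]
 [613.3  84.1 145.8]
 [618.4  70.  151.7]
 [619.   85.  158.6]
 [617.6  71.1 151.6]
 [620.2  85.5 162.4]
 [617.   71.5 151.9]
 [623.9  59.2 161.8]
 [616.2  71.4 151.5]
 [614.6  84.3 153.5]
 [615.8  69.  151.3]
 [612.7  81.4 150.3]
 [615.2  67.2 150.9]
 [612.9  79.6 151.4]
 [615.4  65.5 152.1]
 [611.9  77.8 150.3]
 [614.6  63.6 151.3]
 [611.5  76.  150.2]
 [613.6  61.  150. ]
 [610.9  73.5 149.7]
 [612.2  58.9 148.1]
 [610.1  71.7 149. ]
 [613.7  84.3 160.2]
 [609.5  69.8 148.5]
 [607.6  82.5 150. ]
 [610.4  68.2 150.9]
 [608.4  80.7 152. ]
 [610.   66.3 150.9]
 [607.6  78.9 151.4]
 [609.6  64.5 150.9]
 [607.   77.1 151. ]
 [609.1  62.6 150.9]
 [606.6  75.3 150.9]
 [609.4  61.  152.2]
 [606.2  73.4 151. ]
 [607.7  58.8 149.8]
 [604.9  71.5 149.4]
 [613.2  58.7 160.5]
 [605.3  69.7 150.8]
 [601.7  82.4 149.3]
 [604.9  67.3 150.8]
 [602.9  78.9 151.5]
 [605.   64.3 151.3]
 [603.2  73.6 151.9]
 [607.3  83.4 162.2]
 [603.3  65.8 151.2]
 [601.8  71.6 151.3]
 [600.2  76.7 151.2]
 [602.2  62.  150.8]
 [601.5  65.6 151.6]
 [601.2  67.9 152.8]
 [599.8  67.7 151.7]
 [599.2  66.4 151.6]]
```

View pics/w3b.png

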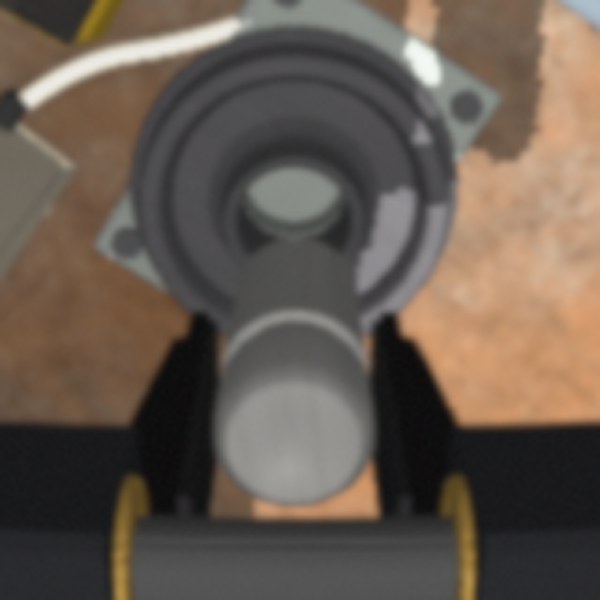

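The axle hangs upright in the grip; its top is at crop (294,437) and the bore mouth at about (297,220). Computing the remaining offset.

```bash
cat >> h.py <<'E'
from scipy.optimize import least_squares
def circ(xy,R=None):
    f=lambda q:np.hypot(xy[:,0]-q[0],xy[:,1]-q[1])-(q[2] if R is None else R)
    r=least_squares(f,np.r_[np.median(xy,0),10],loss='soft_l1',f_scale=.4); return r.x.round(2),len(xy),np.median(abs(r.fun)).round(2)
def layer(f,x,y,rad,z0,z1,fish=True,minlen=25):
    P,c=world(f,fish); m=(np.hypot(P[...,0]-x,P[...,1]-y)<rad)&(P[...,2]>z0)&(P[...,2]<z1); z=np.median(P[m][:,2])
    cn,_=cv2.findContours(m.astype(np.uint8),cv2.RETR_CCOMP,cv2.CHAIN_APPROX_NONE)
    return z,[plane(c,q[:,0,:],z,fish)[:,:2] for q in cn if len(q)>=minlen],P[m]
E
python3 - <<'E'
from h import *
z,cs,Q=layer('w3',610,71,16,149,154); print('axle',z); [print(circ(q)) for q in cs]
z,cs,Q=layer('w3',612,71,24,48,54); print('hub',z)
for q in cs: print(circ(q))
c=ld('w3'); hsv=c['p'].astype(int)
print(plane(c,[[253.4,256.5]],150.8,True))
for n in('w3','w2'):
    z,cs,Q=layer(n,612,71,24,48,54)
    r=np.hypot(*(Q[:,:2]-[612,71.2]).T); a=np.arctan2(Q[:,1]-71.2,Q[:,0]-612)
    print(n,[(round(i*30),round(float(np.max(r[abs(np.angle(np.exp(1j*(a-np.radians(i*30)))))<.2],initial=0)),1)) for i in range(12)])
E
```

```text
axle 150.81353309619396
(array([609.46,  71.16,  11.93]), 170, np.float64(0.41))
hub 50.637237729976604
(array([612.74,  71.44,  15.63]), 141, np.float64(1.13))
[[609.59854711  70.74814178 150.8       ]]
w3 [(0, 17.1), (30, 17.2), (60, 17.0), (90, 16.6), (120, 16.6), (150, 15.7), (180, 0.0), (210, 0.0), (240, 16.5), (270, 16.2), (300, 16.6), (330, 17.4)]
w2 [(0, 17.4), (30, 17.4), (60, 17.1), (90, 17.6), (120, 17.4), (150, 17.3), (180, 17.1), (210, 17.1), (240, 16.7), (270, 16.6), (300, 17.1), (330, 16.8)]
```

servo_tool(
  moves=[0.0065,0.0005,0,0,0,0.0065,0.0005,-0.03,0,0,0.0065,0.0005,-0.055,0,0,0.0065,0.0005,-0.065,0,0,0.0065,0.0005,-0.075,0,0,0.0065,0.0005,-0.085,0,0,0.0065,0.0005,-0.085,0,0],
)

```text
t: 4.93
eef_pos: [614.7, 71.7, 100.3]
tcp_rot: [-3.141, -0.003, 0.151]
ft_force: [0.1, 2.2, -1.3]
opening: 0.265
grip_force: 30.0
```

servo_tool(
  moves=[0,0,0,0,0,0,0,0,0,0],
)

```text
t: 5.1
eef_pos: [614.0, 71.6, 99.9]
tcp_rot: [-3.141, -0.001, 0.152]
ft_force: [0.6, 2.9, -2.1]
opening: 0.264
grip_force: 30.0
```

Run:
```python
from h import *
s=state(); print(s['t'],s['eef_pos'],s['tcp_rot'],s['ft_force'],s['qvel'].round(3))
p,d=snap('wrist','w4')
z,cs,Q=layer('w4',613,71,16,115,120); print('axle',z); [print(circ(q)) for q in cs]
z,cs,Q=layer('w4',612,71,24,48,54); print('hub',z)
r=np.hypot(*(Q[:,:2]-[612,71.2]).T); a=np.arctan2(Q[:,1]-71.2,Q[:,0]-612)
print([(round(i*30),round(float(np.max(r[abs(np.angle(np.exp(1j*(a-np.radians(i*30)))))<.2],initial=0)),1)) for i in range(12)])
for q in cs: print(circ(q,17))
print(state()['eef_pos'])
```

```text
5.1 [613.99758845  71.59328969  99.94526773] [-3.14147105e+00 -8.10183901e-04  1.51538713e-01] [ 0.5846894   2.94207949 -2.10759244] [-0.002  0.     0.    -0.001  0.001  0.001]
axle 117.3868317167603
(array([613.49,  71.73,  12.15]), 145, np.float64(0.3))
hub 50.31192134129461
[(0, 17.3), (30, 17.2), (60, 17.2), (90, 16.9), (120, 16.9), (150, 0.0), (180, 0.0), (210, 0.0), (240, 16.3), (270, 16.3), (300, 16.3), (330, 17.2)]
(array([608.79,  70.6 ,  10.  ]), 192, np.float64(2.06))
[614.0088891   71.58896054  99.97730727]
```

servo_tool(
  moves=[-0.001,0,-0.01,0,0,-0.001,0,-0.02,0,0,-0.001,0,-0.03,0,0],
)

```text
t: 5.4
eef_pos: [613.5, 71.6, 87.5]
tcp_rot: [-3.142, -0.001, 0.152]
ft_force: [3.1, 4.4, 0.3]
opening: 0.266
grip_force: 30.0
```

servo_tool(
  moves=[0.0015,0.0015,-0.01,0,0,0.0015,0.0015,-0.02,0,0,0.0015,0.0015,-0.03,0,0,0.0015,0.0015,-0.04,0,0,0.0015,0.0015,-0.05,0,0,0.0015,0.0015,-0.06,0,0,0.0015,0.0015,-0.066,0,0],
)

```text
t: 5.98
eef_pos: [613.8, 71.9, 60.8]
tcp_rot: [3.142, 0.001, 0.152]
ft_force: [2.1, 1.0, -1.9]
opening: 0.267
grip_force: 30.0
```

servo_tool(
  moves=[0,0,-0.003,0,0,0,0,-0.005,0,0,0,0,-0.005,0,0],
)

```text
t: 6.23
eef_pos: [614.1, 71.9, 60.0]
tcp_rot: [3.141, -0.001, 0.152]
ft_force: [0.2, 1.6, 3.4]
opening: 0.264
grip_force: 30.0
```

servo_tool(
  moves=[0,0,0,0,0.45,0,0,0,0,0.45,0,0,0,0,0.45,0,0,0.03,0,0.45,0,0,0.08,0,0.45,0,0,0.15,0,0.6,0,0,0.15,0,0.6,0,0,0.15,0,0.6],
)

```text
t: 6.9
eef_pos: [614.6, 72.0, 121.6]
tcp_rot: [3.141, -0.003, 0.152]
ft_force: [-1.3, -0.5, -0.8]
opening: 0.587
grip_force: 0.0
```

Run:
```python
from h import *
s=state(); print(s['t'],s['eef_pos'],s['ft_force'])
p,d=snap('wrist','w5')
z,cs,Q=layer('w5',613,71,16,74,84); print('axle top z',z); [print(circ(q)) for q in cs]
z,cs,Q=layer('w5',612,71,24,48,54); print('hub',z); print(proj(ld('w5'),[[545.5,-79,45]],True))
```

```text
6.9 [614.56894412  71.97378534 121.55171962] [-1.27614152 -0.50513674 -0.83012913]
axle top z 76.16470340543711
(array([612.2 ,  71.62,  11.95]), 93, np.float64(0.32))
hub 49.37608009395956
[[383.78445482 283.93915826]]
```

Axle top is about 27 mm above the hub, so it is fully home. Now the pliers' pose.

```bash
cat >> h.py <<'E'
def handles(f,zh=35.5,box=(370,500,-180,-40),zr=(27,44),vmax=115):
    P,c=world(f,True); V=cv2.cvtColor(c['p'],cv2.COLOR_BGR2HSV)[...,2]
    m=(P[...,0]>box[0])&(P[...,0]<box[1])&(P[...,1]>box[2])&(P[...,1]<box[3])&(P[...,2]>zr[0])&(P[...,2]<zr[1])&(V<vmax)
    n,l,st,_=cv2.connectedComponentsWithStats(cv2.morphologyEx(m.astype(np.uint8),cv2.MORPH_OPEN,np.ones((2,2))))
    out=[]
    for i in sorted(range(1,n),key=lambda i:-st[i,4])[:3]:
        v,u=np.nonzero(l==i); X=plane(c,np.c_[u,v],zh,True)[:,:2]
        vx,vy,x0,y0=cv2.fitLine(X.astype(np.float32),cv2.DIST_HUBER,0,.01,.01).ravel(); s=np.sign(vx) or 1
        t=(X-[x0,y0])@[vx,vy]; out.append((st[i,4],np.array([x0,y0]),np.arctan2(vy*s,vx*s),np.percentile(t,[1,99]).round(0),np.median(P[l==i][:,2]).round(1)))
    return out
E
python3 - <<'E'
from h import *
h=handles('w1')
for a in h: print(a)
a,b=h[0],h[1]
d1=np.r_[np.cos(a[2]),np.sin(a[2])];d2=np.r_[np.cos(b[2]),np.sin(b[2])]
s=np.linalg.solve(np.c_[d1,-d2],b[1]-a[1]); print('cross',a[1]+d1*s[0],'yaw',(a[2]+b[2])/2)
E
```

```text
(np.int32(333), array([ 419.60605, -142.2323 ], dtype=float32), np.float32(-0.033682246), array([-36.,  35.]), np.float64(34.9))
(np.int32(323), array([441.78888, -86.75036], dtype=float32), np.float32(-0.7306018), array([-35.,  35.]), np.float64(34.9))
(np.int32(22), array([ 491.58633, -133.5674 ], dtype=float32), np.float32(-0.61190736), array([-7.,  7.]), np.float64(33.8))
cross [ 506.99698 -145.17694] yaw -0.382142
```

servo_tool(
  moves=[-0.08,-0.08,0,-0.035,0.9,-0.16,-0.17,0,-0.07,0.9,-0.24,-0.26,0,-0.105,0.9,-0.31,-0.35,0,-0.14,0.9,-0.38,-0.44,0,-0.17,0.9,-0.4075,-0.4875,-0.025,-0.17,0.9,-0.4075,-0.4875,-0.025,-0.17,0.9,-0.4075,-0.4875,-0.025,-0.17,0.9,-0.4075,-0.4875,-0.025,-0.17,0.9,-0.4075,-0.4875,-0.025,-0.17,0.9],
)

```text
t: 7.78
eef_pos: [451.6, -122.3, 109.4]
tcp_rot: [-3.142, 0.0, -0.381]
ft_force: [-0.3, 1.0, -0.1]
opening: 0.902
grip_force: 0.0
```

Run:
```python
from h import *
s=state(); print(s['t'],s['eef_pos'],s['tcp_rot'])
p,d=snap('wrist','w6')
cv2.imwrite('pics/w6b.png',cv2.resize(p,(800,600),interpolation=cv2.INTER_CUBIC))
h=handles('w6')
for a in h: print(a)
a,b=h[0],h[1]
d1=np.r_[np.cos(a[2]),np.sin(a[2])];d2=np.r_[np.cos(b[2]),np.sin(b[2])]
q=np.linalg.solve(np.c_[d1,-d2],b[1]-a[1]); print('cross',a[1]+d1*q[0],'yaw',(a[2]+b[2])/2)
```

```text
7.7833 [ 451.5790286  -122.27571763  109.35593168] [-3.14157647e+00  1.24126456e-04 -3.81461748e-01]
(np.int32(2569), array([ 453.08206, -105.78058], dtype=float32), np.float32(-0.8520074), array([-55.,  57.]), np.float64(34.4))
(np.int32(4), array([ 477.8963 , -132.94841], dtype=float32), np.float32(-0.29204372), array([-0.,  0.]), np.float64(35.9))
cross [ 476.4792  -132.52237] yaw -0.57202554
```

View pics/w6b.png

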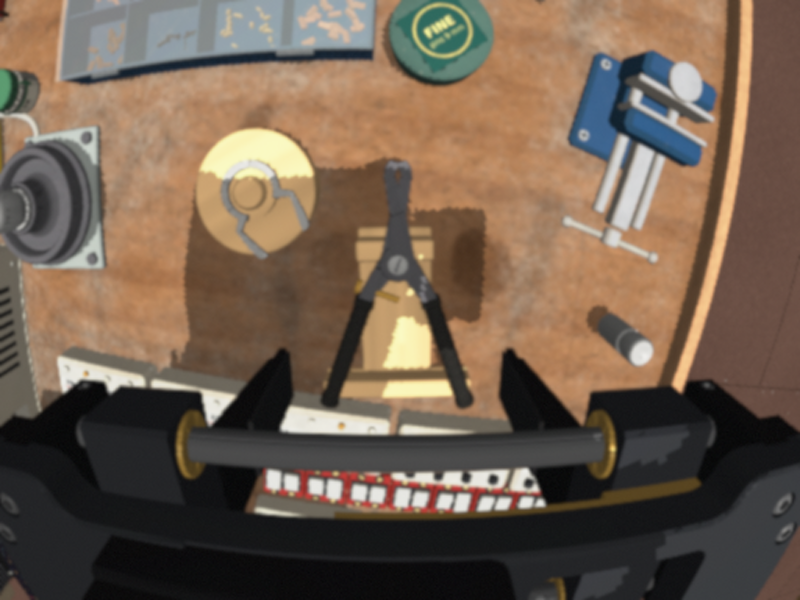

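The pliers are aligned with the tool: joint (398,265), tips (398,172), handle ends (333,400) and (463,400). The ring's gap points about 30° off the picture vertical.

Run:
```python
from h import *
c=ld('w6'); e=np.r_[451.6,-122.3]; y=-.3815; R=np.array([[np.cos(y),np.sin(y)],[-np.sin(y),np.cos(y)]])
X=plane(c,np.array([[398,265],[398,172],[333,402],[463,402],[300,360],[500,360]])*.64,36,True)[:,:2]
print(X.round(1)); print(((X-e)@R.T).round(1))
P,_=world('w6',True)
print([P[int(v*.64),int(u*.64)].round(1) for u,v in((398,265),(398,172),(350,350),(448,350))])
# ring: depth layer & lug lines on plane 47
c=ld('w6'); g=cv2.cvtColor(c['p'],cv2.COLOR_BGR2HSV)
m=(np.hypot(P[...,0]-540,P[...,1]+80)<45)&(g[...,1]<70)&(P[...,2]>30)
n,l,st,_=cv2.connectedComponentsWithStats(m.astype(np.uint8)); print(st[1:,4])
i=1+np.argmax(st[1:,4]); v,u=np.nonzero(l==i); X=plane(c,np.c_[u,v],47,True)[:,:2]
np.save('pics/ring6.npy',X); print(len(X),X.min(0),X.max(0))
k=np.array([545.5,-79]); r=np.hypot(*(X-k).T); B=X[(r<19)&(X[:,0]>540)]; print(circ(B,14.5))
```

```text
[[ 480.2 -134.1]
 [ 526.2 -152.4]
 [ 417.5  -67.2]
 [ 388.4 -139.4]
 [ 449.6  -60.7]
 [ 406.2 -168.5]]
[[ 31.   -0.3]
 [ 80.5  -0.2]
 [-52.2  38.4]
 [-52.3 -39.4]
 [-24.8  56.4]
 [-24.9 -59.7]]
[array([ 481. , -133.7,   36.3]), array([ 5.260e+02, -1.519e+02,  2.000e-01]), array([444.5, -90.4,  35.3]), array([ 424.1, -141.7,   35.8])]
[1922 8478   15    1    1    1]
8478 [366.17191241   3.22419522] [493.81248664 312.42205287]
  return _methods._mean(a, axis=axis, dtype=dtype,
  ret = um.true_divide(
Traceback (most recent call last):
  File "h.py", line 35, in circ
    r=least_squares(f,np.r_[np.median(xy,0),10],loss='soft_l1',f_scale=.4); return r.x.round(2),len(xy),np.median(abs(r.fun)).round(2)
ValueError: Initial guess is outside of provided bounds
```

servo_tool(
  moves=[-0.007,0.003,-0.06,0,0.85,-0.007,0.003,-0.14,0,0.85,-0.007,0.003,-0.2,0,0.85,-0.007,0.003,-0.23,0,0.85,-0.007,0.003,-0.245,0,0.85,-0.007,0.003,-0.245,0,0.85,-0.007,0.003,-0.245,0,0.61,-0.007,0.003,-0.245,0,0.61,-0.007,0.003,-0.245,0,0.61,-0.007,0.003,-0.245,0,0.61,-0.007,0.003,-0.245,0,0.61,-0.007,0.003,-0.245,0,0.61],
)

```text
t: 8.83
eef_pos: [448.2, -121.9, 12.2]
tcp_rot: [3.141, -0.001, -0.383]
ft_force: [-0.9, 1.1, 7.8]
opening: 0.615
grip_force: 13.6
```

Run:
```python
from h import *
s=state(); print(s['t'],s['eef_pos'],s['tcp_rot'],s['ft_force'])
p,d=snap('wrist','w7')
cv2.imwrite('pics/w7b.png',cv2.resize(p[60:300,95:415],(800,600),interpolation=cv2.INTER_CUBIC))
```

```text
8.8333 [ 448.19567496 -121.87170061   12.1621275 ] [ 3.14148440e+00 -7.32168163e-04 -3.82507719e-01] [-0.85301324  1.09778477  7.82450587]
```

View pics/w7b.png

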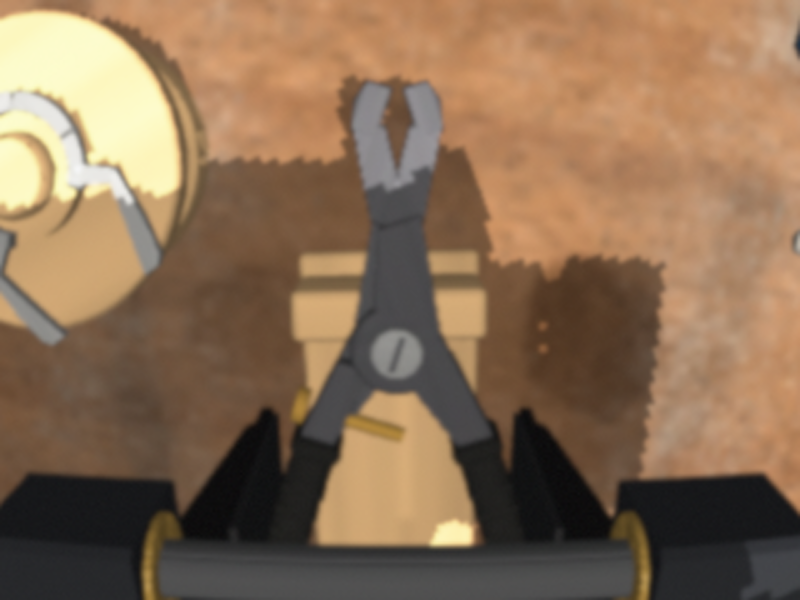

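Pliers gripped: tips span (353..442, 90) and the pivot is at (397,355) in the crop. Checking the spread and the ring's pose in the unobstructed views.

Run:
```python
from h import *
c=ld('w7'); o=np.array([95,60]); e=np.r_[448.2,-121.9]; y=-.3825; R=np.array([[np.cos(y),np.sin(y)],[-np.sin(y),np.cos(y)]])
P,_=world('w7',True)
for n,u,v in(('tipL',353,105),('tipR',442,105),('frontL',372,82),('frontR',425,82),('pivot',397,355)):
    px=np.array([u,v])/2.5+o; X=plane(c,[px],30 if n!='pivot' else 36,True)[0,:2]; print(n,(R@(X-e)).round(1))
for u,v in((372,100),(425,100),(372,160),(425,160)): print(P[int(v/2.5+60),int(u/2.5+95)].round(1))
# ring: white-ish in w2
c=ld('w2'); P,_=world('w2',True); hsv=cv2.cvtColor(c['p'],cv2.COLOR_BGR2HSV)
m=(np.hypot(P[...,0]-540,P[...,1]+80)<40)&(hsv[...,1]<75)&(P[...,2]>36)
n,l,st,_=cv2.connectedComponentsWithStats(m.astype(np.uint8)); i=1+np.argmax(st[1:,4]); print('areas',st[1:,4])
v,u=np.nonzero(l==i); X=plane(c,np.c_[u,v],47,True)[:,:2]; print(len(X),X.min(0).round(1),X.max(0).round(1))
k=np.array([545.5,-79])
for it in range(3):
    r=np.hypot(*(X-k).T); far=X[r>22]; g=far.mean(0); a=np.arctan2(*(k-g)[::-1]); 
    d=(X-k)@[np.cos(a),np.sin(a)]; B=X[(d>0)&(r<20)]; f=circ(B); k=f[0][:2]; print('bow mid circle',f,'gap yaw',a)
ax=np.c_[[np.cos(a),np.sin(a)],[-np.sin(a),np.cos(a)]]; L=(X-k)@ax
for x in(-15,-20,-25,-30,-33): 
    q=L[abs(L[:,0]-x)<1.2][:,1]; print(x,np.sort(q[q>0])[[0,-1]].round(1),np.sort(q[q<0])[[0,-1]].round(1))
```

```text
tipL [85.8  9.4]
tipR [85.8 -8.5]
frontL [90.4  5.6]
frontR [90.4 -5.1]
pivot [34.8  0.6]
[ 530.8 -148.8   33.6]
[ 526.8 -158.9   31.9]
[ 519.6 -144.2   31.4]
[ 515.6 -154.4   33.1]
areas [3370 2778]
3370 [ 513.3 -107.1] [579.  -43.8]
bow mid circle (array([541.73, -84.88,  10.76]), 643, np.float64(3.54)) gap yaw -2.080410938110882
bow mid circle (array([536.89, -92.06,  10.53]), 621, np.float64(3.21)) gap yaw -2.1261673258462945
bow mid circle (array([546.91, -74.89,  27.97]), 387, np.float64(2.45)) gap yaw -2.149001058777009
-15 [ 0.6 29.2] [-24.4  -2.6]
-20 [ 0.4 24.9] [-20.1  -0.2]
-25 [ 0.3 20.2] [-16.4  -0.3]
-30 [ 0.3 13.5] [-10.9  -0.4]
-33 [0.9 4.6] [-1.6 -0.4]
```

Run:
```python
from h import *
c=ld('w2'); hsv=cv2.cvtColor(c['p'],cv2.COLOR_BGR2HSV)
P,_=world('w2',True)
for n,u,v in(('ringL',152,190),('lugL',140,320),('lugR',290,320),('ringtop',220,118),('shoulder',175,215),('post',60,150),('ledge mid',215,300)):
    q=np.r_[325+u/4.706,95+v/4.706].astype(int); print(n,hsv[q[1],q[0]],P[q[1],q[0]].round(1))
for f in('w2','w6'):
    c=ld(f); P,_=world(f,True); hsv=cv2.cvtColor(c['p'],cv2.COLOR_BGR2HSV)
    m=(np.hypot(P[...,0]-538,P[...,1]+80)<36)&(P[...,2]>43.2)&(P[...,2]<49)&(hsv[...,1]<60)
    n,l,st,_=cv2.connectedComponentsWithStats(m.astype(np.uint8)); i=1+np.argmax(st[1:,4]); print(f,'areas',st[1:,4][st[1:,4]>20])
    v,u=np.nonzero(m); X=plane(c,np.c_[u,v],47,True)[:,:2]; print(X.min(0).round(1),X.max(0).round(1))
    np.save(f'pics/ring_{f}.npy',X)
    H=np.histogram2d(X[:,0],X[:,1],bins=[np.arange(510,566,2),np.arange(-106,-54,2)])[0]
    print('\n'.join(''.join('#' if z>0 else '.' for z in r) for r in H[::-1,::-1]))
```

```text
ringL [ 24   5 233] [546.4 -63.8  48.5]
lugL [ 23   4 240] [522.8 -66.4  47.8]
lugR [ 25   7 216] [528.3 -97.5  47.2]
ringtop [ 30   4 239] [561.9 -74.7  46.9]
shoulder [ 23  91 199] [543.  -70.6  45.2]
post [ 28  61 251] [550.4 -47.1  40. ]
ledge mid [ 28  60 252] [528.4 -83.5  41.4]
w2 areas [681]
[ 513.3 -101.1] [564.2 -62.2]
.......########..........
.....############........
....##############.......
....##############.......
...#####.......####......
...####...###...###......
...###...#.###...###.....
...###...##.#....###.....
...###...........###.....
...###.....##....##......
...####...##.#..####.....
...####...###...#####....
....####........######...
....#####...........##...
....####............##...
...####.............##...
...##...............###..
...###..............###..
...###.............####..
....###.............###..
....###............####..
....####...........####..
....####...........###...
.....####...........#....
.....####................
......###................
.........................
w6 areas [691]
[ 512.9 -101.2] [564.2 -63.2]
.......#########.........
......###########........
.....#############.......
.....####..########......
....###.......#.###......
....##..........####.....
...###...........###.....
...###...........###.....
...###...........###.....
...###...........###.....
....##...........###.....
....###.........#####....
.....###.........#####...
.....####..........###...
....#####...........###..
....###.............###..
...###..............###..
....##..............###..
....##..............###..
....###.............###..
.....##.............###..
.....###............###..
.....###............###..
.....####...........##...
......###................
......###................
.........................
```

```bash
cat >> h.py <<'E'
def ringpose(X,k,a):
    for it in range(8):
        A=np.c_[[np.cos(a),np.sin(a)],[-np.sin(a),np.cos(a)]]; L=(X-k)@A
        B=X[(L[:,0]>-2)&(np.hypot(L[:,0],L[:,1])>10)]; f=circ(B); k=f[0][:2]; L=(X-k)@A
        g=[]
        for s in(1,-1):
            q=L[(L[:,0]<-17)&(L[:,0]>-31)&(L[:,1]*s>8)]; p=np.polyfit(q[:,0],q[:,1],1); g.append(p)
        a+=np.arctan((g[0][0]+g[1][0])/2)
    # lateral centre of lugs at x=-25
    return k,a,f,[np.polyval(p,-25).round(2) for p in g],[round(p[0],3) for p in g]
E
python3 - <<'E'
from h import *
for f in('w2','w6'):
    X=np.load(f'pics/ring_{f}.npy'); X=X[~(np.hypot(X[:,0]-545.5,X[:,1]+79)<10)]
    k,a,*r=ringpose(X,np.r_[545.5,-79],.06); print(f,k,a,r, 'tips target',k-25*np.r_[np.cos(a),np.sin(a)])
E
```

```text
w2 [547.27 -78.77] 0.1964393858104218 [(array([547.27, -78.77,  14.39]), 317, np.float64(1.41)), [np.float64(15.6), np.float64(-14.87)], [np.float64(0.215), np.float64(-0.215)]] tips target [522.75080629 -83.649461  ]
w6 [547.59 -79.  ] 0.1847715108436139 [(array([547.59, -79.  ,  14.17]), 307, np.float64(1.15)), [np.float64(15.12), np.float64(-15.69)], [np.float64(0.179), np.float64(-0.179)]] tips target [523.01554363 -83.59304846]
```

servo_tool(
  moves=[0,0,0.01,0,0.605,0,0,0.03,0,0.605,0,0,0.06,0,0.605,0,0,0.09,0,0.605,0,0,0.12,0,0.605,0,0,0.15,0,0.605,0,0,0.18,0,0.605,0,0,0.2,0,0.605,0,0,0.2,0,0.605],
)

```text
t: 9.63
eef_pos: [448.7, -122.1, 93.2]
tcp_rot: [3.141, -0.003, -0.382]
ft_force: [0.1, -0.9, -1.7]
opening: 0.605
grip_force: 10.6
```

servo_tool(
  moves=[-0.003,0.007,0,0.023,0.605,-0.006,0.014,0,0.046,0.605,-0.009,0.02,0,0.07,0.605,-0.012,0.028,0,0.092,0.605,-0.015,0.035,0,0.115,0.605,-0.018,0.041,0,0.138,0.605,-0.021,0.048,0,0.16,0.605,-0.021,0.0545,0,0.182,0.605,-0.021,0.0545,0,0.182,0.605,-0.021,0.0545,0,0.182,0.605,-0.021,0.0545,0,0.182,0.605],
)

```text
t: 10.55
eef_pos: [439.7, -100.1, 91.3]
tcp_rot: [-3.142, 0.0, 0.187]
ft_force: [1.1, -0.3, -2.0]
opening: 0.609
grip_force: 10.6
```

Run:
```python
from h import *
s=state(); print(s['t'],s['eef_pos'],s['tcp_rot'],s['ft_force'],s['opening'])
p,d=snap('wrist','w8')
cv2.imwrite('pics/w8b.png',cv2.resize(p[60:300,95:415],(800,600),interpolation=cv2.INTER_CUBIC))
c=ld('w8');P,_=world('w8',True); e=s['eef_pos'][:2]; y=s['tcp_rot'][2]
hsv=cv2.cvtColor(p,cv2.COLOR_BGR2HSV)
# tool-frame map of things above 70 (pliers) seen at plane of their depth
T=(P[...,:2]-e)@np.array([[np.cos(y),-np.sin(y)],[np.sin(y),np.cos(y)]])
m=(T[...,0]>20)&(T[...,0]<100)&(abs(T[...,1])<30)&(P[...,2]>75)&(P[...,2]<130)
for x in range(24,98,4):
    q=T[m&(abs(T[...,0]-x)<2)]; 
    if len(q): print(x,len(q),q[:,1].min().round(1),q[:,1].max().round(1),np.median(P[m&(abs(T[...,0]-x)<2)][:,2]).round(1))
```

```text
10.55 [ 439.70532282 -100.091854     91.28921624] [-3.14157426e+00  2.03167426e-04  1.87113508e-01] [ 1.09136865 -0.33044373 -1.95269262] 0.6088497574833336
24 351 -17.7 21.8 112.2
28 375 -15.8 15.6 112.5
32 334 -13.6 13.3 112.7
36 309 -11.4 10.9 113.6
40 275 -9.5 9.2 113.0
44 247 -8.4 7.9 112.4
48 222 -7.8 7.4 112.3
52 210 -7.3 6.8 112.3
56 187 -6.8 6.2 112.4
60 178 -6.2 5.7 112.2
64 175 -6.2 5.5 111.8
68 208 -7.1 6.5 111.6
72 226 -7.6 7.0 111.6
76 228 -8.6 7.9 111.5
80 214 -9.6 8.8 111.5
84 191 -9.6 8.9 111.8
88 219 -9.6 9.0 111.7
92 53 -7.6 6.8 111.4
```

```bash
cat >> h.py <<'E'
def ringmask(f,x=540,y=-80,z0=43.2,z1=49,rad=36,smax=60,vmin=0):
    P,c=world(f,True); hsv=cv2.cvtColor(c['p'],cv2.COLOR_BGR2HSV)
    m=(np.hypot(P[...,0]-x,P[...,1]-y)<rad)&(P[...,2]>z0)&(P[...,2]<z1)&(hsv[...,1]<smax)&(hsv[...,2]>vmin)
    return m,P,c
def tool(X,e,y): return (X-e)@np.array([[np.cos(y),-np.sin(y)],[np.sin(y),np.cos(y)]])
def art(T,x0,x1,w,st=2):
    H=np.histogram2d(T[:,0],T[:,1],bins=[np.arange(x0,x1,st),np.arange(-w,w+.1,st)])[0]
    print('\n'.join(f'{int(x0+st*i):4d} '+''.join('#' if z>0 else '.' for z in H[i][::-1]) for i in range(len(H)-1,-1,-1)))
E
python3 - <<'E'
from h import *
e=np.r_[439.7,-100.1]; y=.187
m,P,c=ringmask('w8'); v,u=np.nonzero(m); X=plane(c,np.c_[u,v],47,True)[:,:2]; T=tool(X,e,y); art(T,70,130,26)
X=X[np.hypot(X[:,0]-547.4,X[:,1]+79)>10]
k,a,*r=ringpose(X,np.r_[547.4,-79],.19); print(k,a,r,'centre in tool',tool(k,e,y))
E
```

```text
126 ...........###............
 124 ........#########.........
 122 .......###########........
 120 ......#############.......
 118 .....###############......
 116 .....#####.##..######.....
 114 ....####.######.#####.....
 112 ....###..#######.####.....
 110 ....###..#######.####.....
 108 ....####.######..####.....
 106 ....####.#######.####.....
 104 .....###..#####.#####.....
 102 .....####..##..#####......
 100 .....####......######.....
  98 ....#####......#.#####....
  96 ...####............###....
  94 ...##...............##....
  92 ...##...............##....
  90 ...##...............##....
  88 ...###..............##....
  86 ...###..............##....
  84 ....##..............##....
  82 ....##..............##....
  80 ....###.............#.....
  78 ....###............##.....
  76 .....##............##.....
  74 ..........................
  72 ..........................
  70 ..........................
[547.58 -78.97] 0.25096201531042234 [(array([547.58, -78.97,  13.87]), 482, np.float64(1.31)), [np.float64(16.78), np.float64(-14.72)], [np.float64(0.154), np.float64(-0.153)]] centre in tool [109.9275837    0.70543733]
```

servo_tool(
  moves=[0,0.0015,-0.03,0,0.605,0,0.0015,-0.06,0,0.605,0,0.0015,-0.075,0,0.605,0,0.0015,-0.075,0,0.605,0,0.0015,-0.075,0,0.605],
)

```text
t: 11.02
eef_pos: [439.7, -99.5, 61.4]
tcp_rot: [-3.141, 0.001, 0.189]
ft_force: [-0.1, 0.5, -2.2]
opening: 0.607
grip_force: 10.6
```

Run:
```python
from h import *
s=state(); print(s['t'],s['eef_pos'],s['tcp_rot'],s['ft_force'],s['opening'])
p,d=snap('wrist','w9'); e=s['eef_pos'][:2]; y=s['tcp_rot'][2]
m,P,c=ringmask('w9'); v,u=np.nonzero(m); X=plane(c,np.c_[u,v],47,True)[:,:2]; T=tool(X,e,y); art(T,72,130,26,1)
T3=tool(P[...,:2],e,y); zz=e[0]*0+s['eef_pos'][2]
for z0,z1 in((14,30),(-8,12)):
  m=(P[...,2]>zz+z0)&(P[...,2]<zz+z1)&(P[...,2]>51)&(abs(T3[...,1])<30)&(T3[...,0]<98)
  for x in(70,75,80,84,88): 
    q=T3[m&(abs(T3[...,0]-x)<2)][:,1]; 
    if len(q): print(z0,x,len(q),q.min().round(1),q.max().round(1))
```

```text
11.0167 [439.68133082 -99.48003074  61.39694721] [-3.14131950e+00  6.16263106e-04  1.88707584e-01] [-0.11206105  0.48526699 -2.21343603] 0.6071211738066787
 128 ....................................................
 127 ....................................................
 126 ........................####........................
 125 ....................#############...................
 124 ..................################..................
 123 ................####################................
 122 ...............#######################..............
 121 ..............#########################.............
 120 .............#########.######..########.............
 119 ............#######.############..######............
 118 ............##########.......############...........
 117 ............#####.#............##..######...........
 116 ...........#####.......#####....###.#####...........
 115 ...........#####.......##..#......#..#####..........
 114 ..........#####.....########.##......#####..........
 113 ..........#####.....##.#.#####.......#####..........
 112 ..........#
[... 1756 characters left out ...]
............#####........
  81 .........#####........................######........
  80 .........#####........................#####.........
  79 .........#####........................#####.........
  78 ..........#####......................######.........
  77 ...........####......................####...........
  76 ....................................................
  75 ....................................................
  74 ....................................................
  73 ....................................................
  72 ....................................................
14 70 210 -7.2 7.0
14 75 220 -8.2 7.5
14 80 220 -9.6 8.8
14 84 206 -9.6 8.8
14 88 219 -9.6 8.8
```

servo_tool(
  moves=[0,0.001,-0.012,0,0.605,0,0.001,-0.024,0,0.605,0,0.001,-0.03,0,0.605,0,0.001,-0.035,0,0.605,0,0.001,-0.038,0,0.605,0,0.001,-0.038,0,0.605],
)

```text
t: 11.57
eef_pos: [439.6, -99.0, 46.0]
tcp_rot: [-3.141, 0.0, 0.189]
ft_force: [0.2, 0.7, -0.8]
opening: 0.607
grip_force: 10.6
```

servo_tool(
  moves=[0,0,-0.0012,0,0.605,0,0,-0.0012,0,0.605],
)

```text
t: 11.73
eef_pos: [439.8, -99.0, 45.8]
tcp_rot: [3.141, -0.0, 0.189]
ft_force: [-1.0, 0.2, -1.4]
opening: 0.606
grip_force: 10.6
```

Run:
```python
from h import *
s=state(); print(s['t'],s['eef_pos'],s['tcp_rot'],s['ft_force'],s['opening'])
p,d=snap('wrist','w10'); e=s['eef_pos'][:2]; y=s['tcp_rot'][2]
m,P,c=ringmask('w10'); v,u=np.nonzero(m); X=plane(c,np.c_[u,v],47,True)[:,:2]; T=tool(X,e,y); art(T,72,130,26,1)
T3=tool(P[...,:2],e,y); m=(P[...,2]>50)&(P[...,2]<90)
for x in(30,40,50,60,70,80,84,88): q=m&(abs(T3[...,0]-x)<2)&(abs(T3[...,1])<25); print(x,T3[q][:,1].min().round(1),T3[q][:,1].max().round(1),np.percentile(P[q][:,2],80).round(1))
```

```text
11.7333 [439.76729298 -99.02301175  45.79261133] [ 3.14146956e+00 -6.19428912e-05  1.89327657e-01] [-0.95850955  0.23115052 -1.43930653] 0.6062310944989785
 128 ....................................................
 127 ....................................................
 126 ....................................................
 125 .....................############...................
 124 ...................###############..................
 123 .................###################................
 122 ................#####################...............
 121 ..............############.###########..............
 120 ..............##############..#########.............
 119 .............#######.###########.#######............
 118 .............#########.......####.#######...........
 117 ............#########.........####..#####...........
 116 ............#####......#####....###.######..........
 115 ...........######.....#.#..#.....##..#####..........
 114 ...........#####.....#########.......#####..........
 113 ...........####......#.##.####........####..........
 112 ...........
[... 1799 characters left out ...]
##........................######........
  80 .........######.......................######........
  79 ..........#####........................####.........
  78 ..........#####.......................#####.........
  77 ..........#####.......................#####.........
  76 ............###........................###..........
  75 ....................................................
  74 ....................................................
  73 ....................................................
  72 ....................................................
30 -14.8 14.4 67.9
40 -9.7 9.0 69.3
50 -7.8 7.4 67.7
60 -6.1 5.7 67.5
70 -7.2 6.9 66.8
80 -9.5 8.9 66.8
84 -9.5 8.9 67.0
88 -9.5 8.9 67.1
```

servo_tool(
  moves=[0,0,0,0,0.57,0,0,0,0,0.54,0,0,0,0,0.51,0,0,0,0,0.49,0,0,0,0,0.47,0,0,0,0,0.47,0,0,0,0,0.47],
)

```text
t: 12.37
eef_pos: [439.7, -99.0, 45.8]
tcp_rot: [3.141, 0.0, 0.189]
ft_force: [-0.8, 0.6, -1.7]
opening: 0.472
grip_force: 15.1
```

```bash
cat > look.py <<'E'
import sys
from h import *
f=sys.argv[1]; s=state(); print(s['t'],s['eef_pos'].round(1),s['tcp_rot'].round(3),s['ft_force'].round(1),s['opening'],s['grip_force'])
p,d=snap('wrist',f); e=s['eef_pos'][:2]; y=s['tcp_rot'][2]; zr=float(sys.argv[2])
x0=e+105*np.r_[np.cos(y),np.sin(y)]
m,P,c=ringmask(f,x0[0],x0[1],zr-3.8,zr+2.5,38,90); v,u=np.nonzero(m); X=plane(c,np.c_[u,v],zr,True)[:,:2]; T=tool(X,e,y); art(T,68,132,32,1)
T3=tool(P[...,:2],e,y); z=s['eef_pos'][2]; m=(P[...,2]>z+15)&(P[...,2]<z+27)
for x in range(30,95,8): q=m&(abs(T3[...,0]-x)<2)&(abs(T3[...,1])<32); print(x,*(np.r_[T3[q][:,1].min(),T3[q][:,1].max(),np.median(P[q][:,2])].round(1) if q.any() else []))
q=m&(abs(T3[...,1])<30)&(T3[...,0]<110); print('front x',np.percentile(T3[q][:,0],99.5).round(1))
for k,(a0,a1,b0,b1) in dict(bow=(118,124,-6,6),lugL=(72,82,14,30),lugR=(72,82,-30,-14)).items():
    q=(T3[...,0]>a0)&(T3[...,0]<a1)&(T3[...,1]>b0)&(T3[...,1]<b1)&(abs(P[...,2]-zr)<6)&(cv2.cvtColor(c['p'],cv2.COLOR_BGR2HSV)[...,1]<60); print(k,q.sum(),np.percentile(P[q][:,2],[25,50,75]).round(1) if q.any() else '')
E
python3 look.py w11 47
```

```text
12.3667 [439.7 -99.   45.8] [3.141 0.    0.189] [-0.8  0.6 -1.7] 0.47249566841032814 15.057333894073963
 130 ................................................................
 129 ................................................................
 128 ................................................................
 127 ................................................................
 126 ..............................#####.............................
 125 ..........................#############.........................
 124 .........................###############........................
 123 .......................####################.....................
 122 ......................#####################.....................
 121 .....................########################...................
 120 ....................#########################...................
 119 ...................###########################..................
 118 ..................############################..................
 117 ..................#############.###############.................
 116 ...........
[... 2965 characters left out ...]
............................
  73 ................................................................
  72 ................................................................
  71 ................................................................
  70 ................................................................
  69 ................................................................
  68 ................................................................
30 -14.1 13.8 66.9
38 -11.1 10.7 68.5
46 -9.4 9.0 67.1
54 -9.3 8.9 66.7
62 -9.2 8.8 66.2
70 -11.7 11.0 66.2
78 -14.6 13.5 66.3
86 -16.5 15.5 66.4
94 -14.9 14.3 66.2
front x 92.5
bow 152 [44.  45.4 46.8]
lugL 13 [46.5 46.7 47. ]
lugR 9 [46.6 46.9 47.1]
```

servo_tool(
  moves=[0,0,0,0,0.45,0,0,0,0,0.44,0,0,0,0,0.43,0,0,0,0,0.42,0,0,0,0,0.41,0,0,0,0,0.4,0,0,0,0,0.39,0,0,0,0,0.38,0,0,0,0,0.38],
)

```text
t: 13.17
eef_pos: [439.7, -99.0, 45.8]
tcp_rot: [3.142, 0.0, 0.189]
ft_force: [-0.4, 0.9, -1.0]
opening: 0.388
grip_force: 18.2
```

```bash
python3 look.py w12 47
```

```text
13.1667 [439.7 -99.   45.8] [3.142 0.    0.189] [-0.4  0.9 -1. ] 0.3879589792187728 18.168365704477765
 130 ................................................................
 129 ................................................................
 128 ................................................................
 127 ................................................................
 126 ...............................###..............................
 125 ..........................#############.........................
 124 .........................###############........................
 123 .......................####################.....................
 122 ......................#####################.....................
 121 ....................#########################...................
 120 ....................#########################...................
 119 ...................############################.................
 118 ..................#############################.................
 117 ..................##############################................
 116 ............
[... 2968 characters left out ...]
........................
  73 ................................................................
  72 ................................................................
  71 ................................................................
  70 ................................................................
  69 ................................................................
  68 ................................................................
30 -12.9 12.8 66.9
38 -11.2 10.7 67.6
46 -9.9 9.5 67.5
54 -10.8 9.9 66.6
62 -11.3 10.3 64.4
70 -14.1 13.5 66.1
78 -17.7 17.0 66.3
86 -20.9 20.0 66.3
94 -19.8 19.1 66.3
front x 93.2
bow 146 [44.1 46.  46.9]
lugL 11 [46.6 47.3 47.6]
lugR 10 [45.7 46.5 47.1]
```

servo_tool(
  moves=[0,0,0,0,0.37,0,0,0,0,0.36,0,0,0,0,0.35,0,0,0,0,0.34,0,0,0,0,0.33,0,0,0,0,0.32,0,0,0,0,0.31,0,0,0,0,0.3,0,0,0,0,0.25,0,0,0,0,0.2,0,0,0,0,0.2,0,0,0,0,0.2],
)

```text
t: 14.22
eef_pos: [439.8, -99.0, 45.8]
tcp_rot: [3.141, -0.0, 0.189]
ft_force: [-0.2, 0.3, -0.6]
opening: 0.312
grip_force: 30.0
```

```bash
python3 look.py w13 47
```

```text
14.2167 [439.8 -99.   45.8] [ 3.141 -0.     0.189] [-0.2  0.3 -0.6] 0.312475432583671 29.992079436779022
 130 ................................................................
 129 ................................................................
 128 ................................................................
 127 ................................................................
 126 ................................................................
 125 .............................######.............................
 124 ............................##########..........................
 123 .........................###############........................
 122 .......................###################......................
 121 ......................#####################.....................
 120 ....................########################....................
 119 ...................##########################...................
 118 ..................############################..................
 117 ..................########.####################.................
 116 ..........
[... 2973 characters left out ...]
.....................
  73 ................................................................
  72 ................................................................
  71 ................................................................
  70 ................................................................
  69 ................................................................
  68 ................................................................
30 -11.8 11.8 66.9
38 -10.6 10.5 67.4
46 -10.5 10.0 67.7
54 -11.3 11.0 66.4
62 -12.7 12.4 65.0
70 -16.1 16.2 66.2
78 -20.0 19.6 66.2
86 -24.2 23.5 66.4
94 -23.4 22.9 66.2
front x 92.8
bow 144 [46.  46.6 47.1]
lugL 22 [46.5 46.8 47.2]
lugR 17 [46.3 46.6 46.9]
```

Squeezed to the stop (29.7 mm), with the ring spread evenly. Lifting slowly.

servo_tool(
  moves=[0,0,0.0005,0,0.2,0,0,0.001,0,0.2,0,0,0.002,0,0.2,0,0,0.0035,0,0.2,0,0,0.005,0,0.2,0,0,0.0065,0,0.2,0,0,0.008,0,0.2,0,0,0.0095,0,0.2,0,0,0.011,0,0.2,0,0,0.0125,0,0.2,0,0,0.014,0,0.2,0,0,0.0155,0,0.2],
)

```text
t: 15.27
eef_pos: [439.7, -99.0, 52.0]
tcp_rot: [3.142, 0.0, 0.189]
ft_force: [-0.3, 0.1, -1.4]
opening: 0.311
grip_force: 30.0
```

```bash
python3 look.py w14 52.8
```

```text
15.2667 [439.7 -99.   52. ] [3.142 0.    0.189] [-0.3  0.1 -1.4] 0.31135639935045306 29.992057979106903
 130 ................................................................
 129 ................................................................
 128 ................................................................
 127 ................................................................
 126 ................................................................
 125 ..............................####..............................
 124 ..........................#############.........................
 123 .........................###############........................
 122 .......................###################......................
 121 .....................#######################....................
 120 ....................##########.....#########....................
 119 ...................##########........########...................
 118 ...................#######............#########.................
 117 .................#######.................#######................
 116 ...........
[... 2972 characters left out ...]
.....................
  73 ................................................................
  72 ................................................................
  71 ................................................................
  70 ................................................................
  69 ................................................................
  68 ................................................................
30 -11.9 11.7 73.2
38 -10.7 10.2 73.7
46 -10.4 10.0 73.8
54 -11.4 10.9 72.7
62 -12.8 12.4 70.8
70 -16.8 15.6 72.4
78 -20.3 19.5 72.4
86 -24.1 23.0 72.5
94 -23.6 22.4 72.5
front x 92.8
bow 126 [51.9 52.5 52.9]
lugL 21 [52.4 53.  53.2]
lugR 17 [52.1 52.9 53.3]
```

Ring is off the seat and level. Lifting on.

servo_tool(
  moves=[0,0,0.005,0,0.2,0,0,0.011,0,0.2,0,0,0.019,0,0.2,0,0,0.028,0,0.2,0,0,0.038,0,0.2,0,0,0.048,0,0.2,0,0,0.058,0,0.2,0,0,0.068,0,0.2,0,0,0.078,0,0.2,0,0,0.087,0,0.2,0,0,0.095,0,0.2,0,0,0.1,0,0.2],
)

```text
t: 16.32
eef_pos: [439.8, -99.0, 92.4]
tcp_rot: [3.141, -0.0, 0.189]
ft_force: [0.4, 0.2, -1.5]
opening: 0.308
grip_force: 30.0
```

```bash
cat >> h.py <<'E'
def eye(f,e,y,zr,zlo=3.8):
    x0=e+105*np.r_[np.cos(y),np.sin(y)]
    P,c=world(f,True); T3=tool(P[...,:2],e,y); m=(abs(P[...,2]-zr)<zlo)&(T3[...,0]>70)&(T3[...,0]<130)&(abs(T3[...,1])<30)
    v,u=np.nonzero(m); T=tool(plane(c,np.c_[u,v],zr,True)[:,:2],e,y)
    T=T[(T[:,0]>94)]
    g=np.mgrid[100:112:.1,-4:4:.1].reshape(2,-1).T
    from scipy.spatial import cKDTree
    D=cKDTree(T).query(g)[0]; i=D.argmax(); return g[i].round(2),D[i].round(2),np.median(P[m][:,2])
E
python3 - <<'E'
from h import *
s=state(); e=s['eef_pos'];y=s['tcp_rot'][2]; print(s['t'],e,y,s['ft_force'])
snap('wrist','w15'); print(eye('w15',e[:2],y,e[2]+1.0))
P,c=world('w15',True);T3=tool(P[...,:2],e[:2],y)
for k,(a0,a1,b0,b1) in dict(bow=(118,126,-6,6),lugL=(72,82,14,30),lugR=(72,82,-30,-14)).items():
    q=(T3[...,0]>a0)&(T3[...,0]<a1)&(T3[...,1]>b0)&(T3[...,1]<b1)&(abs(P[...,2]-e[2])<7); print(k,q.sum(),np.median(P[q][:,2]).round(1))
E
```

```text
16.3167 [439.80627344 -99.04415872  92.41885376] 0.1893333362796772 [ 0.44742989  0.20015836 -1.46859114]
(array([106.4,  -0.4]), np.float64(13.8), np.float64(93.05574149247349))
bow 164 93.0
lugL 21 93.3
lugR 17 93.3
```

servo_tool(
  moves=[0.005,0.01,0,0,0.2,0.015,0.035,0,0,0.2,0.032,0.07,0,0,0.2,0.05,0.11,0,0,0.2,0.07,0.155,0,0,0.2,0.09,0.2,0,0,0.2,0.11,0.245,0,0,0.2,0.13,0.287,0,0,0.2,0.147,0.325,0,0,0.2,0.16,0.353,0,0,0.2,0.168,0.37,0,0,0.2,0.171,0.378,0,0,0.2],
)

```text
t: 17.37
eef_pos: [508.3, 53.3, 91.8]
tcp_rot: [3.142, 0.0, 0.19]
ft_force: [-0.6, -0.4, -1.2]
opening: 0.313
grip_force: 30.0
```

servo_tool(
  moves=[0,0,0,0,0.2,0,0,0,0,0.2,0,0,0,0,0.2],
)

```text
t: 17.62
eef_pos: [507.9, 51.6, 91.9]
tcp_rot: [3.142, 0.0, 0.189]
ft_force: [-0.3, 0.3, -1.3]
opening: 0.313
grip_force: 30.0
```

```bash
cat > al.py <<'E'
import sys
from h import *
f=sys.argv[1]; s=state(); e=s['eef_pos'];y=s['tcp_rot'][2]; print(s['t'],e.round(2),s['tcp_rot'].round(4),s['ft_force'].round(1),s['opening'])
snap('wrist',f); zr=e[2]+.8
E=eye(f,e[:2],y,zr,3); print('eye',E)
z,cs,Q=layer(f,612.8,71.7,13.5,74.5,80); w=np.vstack([cs[i] for i in np.argsort([-len(q) for q in cs])[:1]])
print('axle z',z,'fit',circ(w),'r12',circ(w,12)); 
k=circ(w)[0][:2]; print('axle in tool',tool(k,e[:2],y).round(2))
P,c=world(f,True);T3=tool(P[...,:2],e[:2],y)
for k,(a0,a1,b0,b1) in dict(bow=(118,126,-6,6),lugL=(72,82,14,30),lugR=(72,82,-30,-14)).items():
    q=(T3[...,0]>a0)&(T3[...,0]<a1)&(T3[...,1]>b0)&(T3[...,1]<b1)&(abs(P[...,2]-e[2])<7); print(k,q.sum(),np.median(P[q][:,2]).round(1))
T=tool(plane(c,np.argwhere(abs(P[...,2]-zr)<3)[:,::-1],zr,True)[:,:2],e[:2],y); art(T,94,130,24,1)
m=(P[...,2]>74.5)&(P[...,2]<80)
T=tool(plane(c,np.argwhere(m)[:,::-1],77.5,True)[:,:2],e[:2],y); art(T,88,122,24,1)
E
python3 al.py w16
```

```text
17.6167 [507.86  51.64  91.94] [3.1415e+00 4.0000e-04 1.8860e-01] [-0.3  0.3 -1.3] 0.31265830939362377
eye (array([106.4,  -0.4]), np.float64(13.81), np.float64(92.49527694937993))
axle z 77.4560796715515 fit (array([611.86,  71.5 ,  12.36]), 120, np.float64(0.19)) r12 (array([611.86,  71.5 ,  10.  ]), 120, np.float64(0.4))
axle in tool [1.0588e+02 1.0000e-02]
bow 173 92.4
lugL 19 93.1
lugR 17 92.7
 128 ................................................
 127 ................................................
 126 ................................................
 125 .......................###......................
 124 ..................#############.................
 123 .................###############................
 122 ...............###################..............
 121 .............#######################............
 120 ............##########.....#########............
 119 ...........#########.........########...........
 118 ...........########...........#########.........
 117 .........#######.................#######........
 116 .........#######.................#######.....
[... 2273 characters left out ...]
100 ............########################............
  99 .............#######################............
  98 .............######################.............
  97 ..............####################..............
  96 ...............##################...............
  95 ................#################...............
  94 .................##############.................
  93 ....................########....................
  92 ................................................
  91 ................................................
  90 ................................................
  89 ................................................
  88 ................................................
```

servo_tool(
  moves=[-0.0014,0.0008,0,0,0.2,-0.0014,0.0008,-0.005,0,0.2,-0.0014,0.0008,-0.012,0,0.2,-0.0014,0.0008,-0.02,0,0.2,-0.0014,0.0008,-0.027,0,0.2,-0.0014,0.0008,-0.031,0,0.2,-0.0014,0.0008,-0.033,0,0.2,-0.0014,0.0008,-0.033,0,0.2],
)

```text
t: 18.33
eef_pos: [507.5, 52.5, 78.5]
tcp_rot: [-3.142, 0.0, 0.189]
ft_force: [-0.9, -0.3, -1.4]
opening: 0.31
grip_force: 30.0
```

```bash
cat > gap.py <<'E'
import sys
from h import *
f=sys.argv[1]; s=state(); e=s['eef_pos'];y=s['tcp_rot'][2]; print(s['t'],e.round(2),s['tcp_rot'].round(4),s['ft_force'].round(1),s['opening'])
snap('wrist',f); P,c=world(f,True); g=cv2.cvtColor(c['p'],cv2.COLOR_BGR2GRAY); hsv=cv2.cvtColor(c['p'],cv2.COLOR_BGR2HSV)
zt=float(sys.argv[2]); ctr=np.array([float(sys.argv[3]),float(sys.argv[4])])
cc,ss=np.cos(y),np.sin(y)
# radial profiles (brightness and depth-height) around ctr in tool frame, on plane zt
for a in np.radians(np.arange(-120,121,30)):
    r=np.arange(9,20,.5); t=ctr+np.c_[r*np.cos(a),r*np.sin(a)]; W=np.c_[e[0]+t[:,0]*cc-t[:,1]*ss,e[1]+t[:,0]*ss+t[:,1]*cc,np.full(len(r),zt)]
    px=proj(c,W,True).astype(np.float32); b=cv2.remap(g,px[:,0],px[:,1],cv2.INTER_LINEAR).ravel(); z=cv2.remap(P[...,2].astype(np.float32),px[:,0],px[:,1],cv2.INTER_NEAREST).ravel()
    print(int(round(np.degrees(a))),'B',*b,'\n    Z',*z.round().astype(int))
E
python3 gap.py w17 78.5 106.4 0
```

```text
18.3333 [507.49  52.51  78.51] [-3.1416e+00  4.0000e-04  1.8930e-01] [-0.9 -0.3 -1.4] 0.3101958801209157
-120 B 243 244 244 241 230 202 168 141 122 108 111 131 156 171 180 184 182 161 128 111 104 111 
    Z 79 79 78 80 79 79 77 76 75 50 50 80 79 79 80 78 79 33 33 33 31 248
-90 B 240 240 239 237 225 199 162 138 123 117 136 182 223 243 247 247 245 237 207 165 140 132 
    Z 78 79 77 79 79 78 77 77 75 74 51 77 79 79 79 79 80 79 32 30 31 31
-60 B 241 241 240 237 223 190 154 125 105 96 106 137 192 228 241 244 244 242 233 206 166 138 
    Z 78 78 78 78 77 78 78 76 74 33 32 32 77 80 80 79 78 78 79 79 31 31
-30 B 244 244 243 233 211 168 133 107 93 96 120 159 203 225 234 237 235 229 221 203 170 140 
    Z 78 79 77 77 78 78 75 75 32 31 31 80 79 79 79 80 80 80 79 79 32 32
0 B 244 241 231 202 165 131 107 93 84 83 102 148 202 238 246 246 245 244 239 221 171 110 
    Z 79 78 77 77 77 77 75 30 29 30 31 31 80 80 79 80 80 80 78 79 78 32
30 B 243 234 206 167 130 110 106 113 118 126 151 190 221 232 235 234 231 224 208 175 137 102 
    Z 78 79 77 78 77 76 31 31 31 31 78 78 78 79 79 80 79 79 79 32 31 31
60 B 234 216 179 142 111 90 77 80 93 117 164 209 234 241 241 238 232 217 181 148 133 128 
    Z 78 78 77 76 76 50 32 32 30 32 77 80 80 80 81 77 77 79 30 31 31 31
90 B 233 214 173 138 113 103 106 106 107 133 190 235 243 244 244 240 224 190 153 138 136 136 
    Z 79 78 77 76 75 74 51 51 52 33 79 79 78 80 79 78 78 32 31 30 31 30
120 B 238 225 192 153 124 108 99 100 116 148 174 189 194 196 196 186 168 139 119 122 119 114 
    Z 78 77 79 79 76 76 49 49 51 80 80 79 79 80 80 79 79 32 33 32 30 32
```

servo_tool(
  moves=[0,-0.0012,0,0,0.2,0,-0.0012,-0.004,0,0.2,0,-0.0012,-0.008,0,0.2,0,-0.0012,-0.013,0,0.2,0,-0.0012,-0.018,0,0.2,0,-0.0012,-0.023,0,0.2,0,-0.0012,-0.027,0,0.2,0,-0.0012,-0.03,0,0.2,0,-0.0012,-0.03,0,0.2],
)

```text
t: 19.13
eef_pos: [507.5, 52.0, 66.5]
tcp_rot: [-3.142, 0.0, 0.189]
ft_force: [-0.3, -0.9, -0.8]
opening: 0.311
grip_force: 30.0
```

```bash
python3 gap.py w18 67.5 106.4 0 | head -1
python3 - <<'E'
from h import *
s=state(); e=s['eef_pos'];y=s['tcp_rot'][2]; c=ld('w18'); g=cv2.cvtColor(c['p'],cv2.COLOR_BGR2GRAY)
def edges(zt,thr,rs,rising):
    out=[]
    for a in np.radians(np.arange(-120,121,15)):
        r=np.arange(*rs,.1); t=np.c_[106.4+r*np.cos(a),r*np.sin(a)]; W=np.c_[e[0]+t[:,0]*np.cos(y)-t[:,1]*np.sin(y),e[1]+t[:,0]*np.sin(y)+t[:,1]*np.cos(y),np.full(len(r),zt)]
        px=proj(c,W,True).astype(np.float32); b=cv2.remap(g,px[:,0],px[:,1],cv2.INTER_LINEAR).ravel().astype(int)
        i=np.argmax(b>thr) if rising else np.argmax(b<thr); out.append((round(np.degrees(a)),r[i],t[i]))
    return out
A=edges(78,165,(8,16),False); B=edges(e[2]+.8,165,(12.5,19),True)
print('axle',[(a,round(r,1)) for a,r,_ in A],circ(np.array([t for *_,t in A])))
print('ring',[(a,round(r,1)) for a,r,_ in B],circ(np.array([t for *_,t in B])))
P,_=world('w18',True);T3=tool(P[...,:2],e[:2],y)
for k,(a0,a1,b0,b1) in dict(bow=(118,126,-6,6),lugL=(72,82,14,30),lugR=(72,82,-30,-14)).items():
    q=(T3[...,0]>a0)&(T3[...,0]<a1)&(T3[...,1]>b0)&(T3[...,1]<b1)&(abs(P[...,2]-e[2])<7); print(k,q.sum(),np.median(P[q][:,2]).round(1))
E
```

```text
19.1333 [507.47  52.03  66.5 ] [-3.1416e+00  4.0000e-04  1.8930e-01] [-0.3 -0.9 -0.8] 0.31113921480567824
axle [(-120, np.float64(11.6)), (-105, np.float64(11.4)), (-90, np.float64(11.5)), (-75, np.float64(11.6)), (-60, np.float64(11.5)), (-45, np.float64(11.5)), (-30, np.float64(11.5)), (-15, np.float64(11.3)), (0, np.float64(11.1)), (15, np.float64(11.1)), (30, np.float64(11.0)), (45, np.float64(10.8)), (60, np.float64(10.7)), (75, np.float64(10.7)), (90, np.float64(10.7)), (105, np.float64(10.6)), (120, np.float64(10.7))] (array([106.48,  -0.45,  11.11]), 17, np.float64(0.04))
ring [(-120, np.float64(14.9)), (-105, np.float64(14.4)), (-90, np.float64(14.4)), (-75, np.float64(12.5)), (-60, np.float64(12.5)), (-45, np.float64(12.5)), (-30, np.float64(12.5)), (-15, np.float64(12.5)), (0, np.float64(12.5)), (15, np.float64(12.5)), (30, np.float64(12.5)), (45, np.float64(14.0)), (60, np.float64(13.9)), (75, np.float64(13.7)), (90, np.float64(13.7)), (105, np.float64(13.7)), (120, np.float64(13.8))] (array([1.050e+02, 1.000e-02, 1.384e+01]), 17, np.float64(0.31))
bow 149 66.9
lugL 19 67.6
lugR 17 67.6
```

servo_tool(
  moves=[0,0,-0.003,0,0.2,0,0,-0.007,0,0.2,0,0,-0.011,0,0.2,0,0,-0.015,0,0.2,0,0,-0.019,0,0.2,0,0,-0.022,0,0.2,0,0,-0.024,0,0.2,0,0,-0.0252,0,0.2,0,0,-0.0252,0,0.2,0,0,-0.0252,0,0.2],
)

```text
t: 20.02
eef_pos: [507.6, 52.0, 56.7]
tcp_rot: [3.141, -0.0, 0.189]
ft_force: [0.6, -0.7, -1.7]
opening: 0.31
grip_force: 30.0
```

Run:
```python
from h import *
s=state(); e=s['eef_pos'];y=s['tcp_rot'][2]; print(s['t'],e.round(2),s['ft_force'].round(1),s['opening'],s['grip_force'])
p,_=snap('wrist','w19'); P,c=world('w19',True);T3=tool(P[...,:2],e[:2],y)
for k,(a0,a1,b0,b1) in dict(bow=(118,126,-6,6),lugL=(72,82,14,30),lugR=(72,82,-30,-14),sideL=(98,112,13,18),sideR=(98,112,-18,-13)).items():
    q=(T3[...,0]>a0)&(T3[...,0]<a1)&(T3[...,1]>b0)&(T3[...,1]<b1)&(abs(P[...,2]-e[2])<4.5); print(k,q.sum(),np.median(P[q][:,2]).round(1))
print(eye('w19',e[:2],y,57,3))
q=proj(c,[[e[0]+104,e[1]+20,57]],True)[0].astype(int); print(q)
x,yy=q; cv2.imwrite('pics/w19b.png',cv2.resize(p[max(0,yy-60):yy+60,x-80:x+80],(800,600),interpolation=cv2.INTER_CUBIC))
```

```text
20.0167 [507.58  52.01  56.72] [ 0.6 -0.7 -1.7] 0.30987866885694526 29.99209553003311
bow 70 57.2
lugL 18 57.4
lugR 17 57.7
sideL 156 57.3
sideR 152 57.4
(array([108.5,  -0.4]), np.float64(14.54), np.float64(57.29700523733048))
[252  67]
```

View pics/w19b.png

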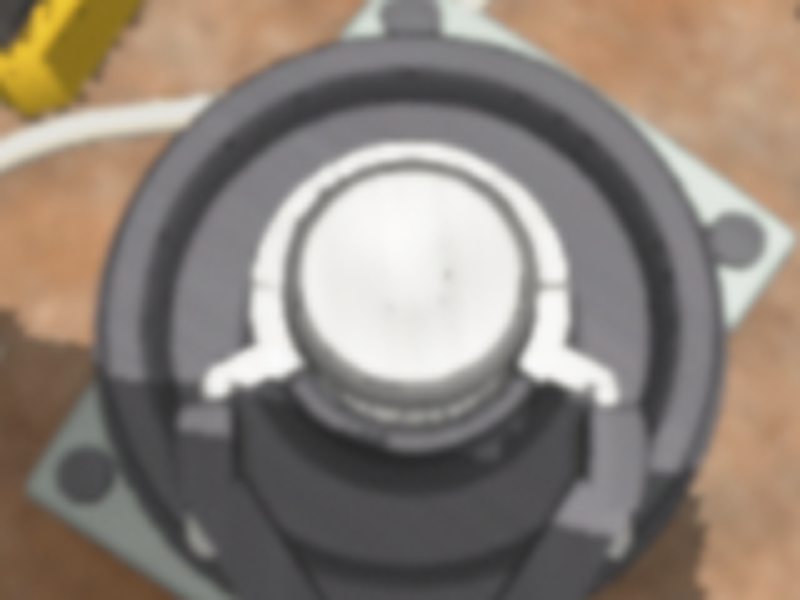

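The last picture shows the spread ring round the axle at groove level: bow round (410,150), axle (412,270), even gaps left and right. It is level to about 0.3 mm and the forces are near zero.

```bash
python3 -c "
from cell import *
print(job_done())"
```

```text
the job is handed in; nothing more can be done
None
```

The job is handed in: the middle-sized axle stands fully home in the wheel bore, and the pliers, still squeezed to the stop, hold the spread ring level round the groove, about 56 mm above the worktop, with no contact force showing.

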